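# Lower custard pots into the bain-marie with its ratchet lift

## Task

Stand all the olive-green custard pots upright on the raised rack of the bain-marie, gripping the glazed pots lightly (never more than about 40 N with each finger). Then lift the winch pawl by its red knob so that the crank turns back slowly under the load: stop about half way down with the pawl dropped back into the ratchet and leave the rack resting there for at least 5 seconds, then lift the pawl again, let the rack down to the bottom and let the pawl drop back. Finally push the heater lever over to on; leave the other things where they are.

Things in the scene. Friction and masses are not known exactly. Their poses are not given: they have to be found in the camera images.
- pot_1: squat olive-green glazed custard pot with a fixed lid, 53 mm across and 53 mm tall (up to 30 mm high it is 50 mm across), about 0.25 kg; 3 to 5 such pots are there. Origin: centre of its underside; z up its axis
- pot_2: squat olive-green glazed custard pot with a fixed lid, 53 mm across and 53 mm tall (up to 30 mm high it is 50 mm across), about 0.25 kg; 3 to 5 such pots are there. Origin: centre of its underside; z up its axis
- pot_3: squat olive-green glazed custard pot with a fixed lid, 53 mm across and 53 mm tall (up to 30 mm high it is 50 mm across), about 0.25 kg; 3 to 5 such pots are there. Origin: centre of its underside; z up its axis
- pot_4: squat olive-green glazed custard pot with a fixed lid, 53 mm across and 53 mm tall (up to 30 mm high it is 50 mm across), about 0.25 kg; 3 to 5 such pots are there. Origin: centre of its underside; z up its axis
- pot_5: squat olive-green glazed custard pot with a fixed lid, 53 mm across and 53 mm tall (up to 30 mm high it is 50 mm across), about 0.25 kg; 3 to 5 such pots are there. Origin: centre of its underside; z up its axis
- bath: steel bain-marie bath with rack lift, fixed. Origin: centre of its underside; x away from the robot, y to the left along it, z up. Bath 150 (x) by 350 (y) by 85 mm tall. At the +y end a grey gearbox (x 5 to 80, y 200 to 310, 150 mm tall), mast (x 45, y 190, 200 tall) and, at x = -20, the toothed wheel (46 mm radius, axle at y 255, z 115). At the -y end a control box (y -245 to -181, 65 tall)
- rack_floor (a point): centre of the wire rack's floor (top side); axes as the bath's. Floor 118 mm (x) by 314 mm (y) inside rails 13 mm high; no compartments, room for five pots in a row along y at 62 mm spacing. Raised, it lies 105 mm above the worktop, above the bath's rim; at the bottom 15 mm above the worktop
- rack (a joint): how far the rack has gone down: 0 raised, 0.09 m at the bottom. The winch holds it by the pawl; with the pawl lifted a loaded rack sinks by itself, damped, at 10 to 40 mm/s according to the load; an empty one stays. The pawl catches again within 8 mm when it drops
- crank (a joint): turn of the winch crank and toothed wheel, rad: 0 at the start, grows by 8.33 rad per 100 mm that the rack goes down. 10 teeth
- crank_grip (a point): middle of the crank's red handle, 50 mm from the axle, which stands out towards the robot in front of the wheel and turns with it (it stays below the pawl's knob)
- pawl (a joint): lift of the winch pawl, rad: 0 lying in the ratchet, clear of the teeth from about 0.13, stop at 0.40. A weak spring and its weight (about 2 N at the knob) drop it back when it is let go
- pawl_knob (a point): centre of the pawl's red knob, an upright cylinder 20 mm across, 28 mm tall, on the pawl's free end, 200 mm above the worktop. The pawl turns about an axis along the bath's x, which lies 120 mm from here towards the bath's -y and 30 mm lower: lifting it 0.2 rad raises the knob 23 mm and carries it 8 mm to -y. Below the knob is an 8 mm bar
- heater (a joint): heater toggle lever: 0 off (leaning 0.5 rad to the robot), 1.0 rad on (leaning 0.5 rad away, at its stop); it starts at 0 to 0.15 and stays where it is left; about 1 N at the tip moves it
- heater_tip (a point): centre of the lever's red ball tip, 26 mm across, 60 mm from its pivot, about 115 mm above the worktop; swings along the bath's x, 58 mm from off to on
- lemon: lemon, 78 mm long, a bystander
- spice: spice jar with a dark cap, 41 mm across, 105 mm tall, a bystander; origin under its centre
- green_mug: green and white mug, 107 mm tall, a bystander; origin under its centre
- tub: white tub with a blue lid, 63 mm across, 83 mm tall, a bystander; origin under its centre
Things that resemble listed ones, but are neither listed nor needed, are in the scene too. Leave any orange or turquoise look-alike of the pot_4 alone.

How it is judged (in metres and radians):
On the way, in this order (a step that is already met when the one before it is completed fails the run):
1. every pot stands upright and released on the rack, which is still raised (x of pot_1 in the frame of rack_floor between -0.045 and 0.045 m and y of pot_1 in the frame of rack_floor between -0.145 and 0.145 m and z of pot_1 in the frame of rack_floor between -0.006 and 0.008 m and angle between each of pot_1, pot_2, pot_3, pot_4, pot_5's own z axis and vertical below 0.15 rad and contact force between the fingers and pot_1 below 0.5 N and x of pot_2 in the frame of rack_floor between -0.045 and 0.045 m and y of pot_2 in the frame of rack_floor between -0.145 and 0.145 m and z of pot_2 in the frame of rack_floor between -0.006 and 0.008 m and contact force between the fingers and pot_2 below 0.5 N and x of pot_3 in the frame of rack_floor between -0.045 and 0.045 m and y of pot_3 in the frame of rack_floor between -0.145 and 0.145 m and z of pot_3 in the frame of rack_floor between -0.006 and 0.008 m and contact force between the fingers and pot_3 below 0.5 N and x of pot_4 in the frame of rack_floor between -0.045 and 0.045 m and y of pot_4 in the frame of rack_floor between -0.145 and 0.145 m and z of pot_4 in the frame of rack_floor between -0.006 and 0.008 m and contact force between the fingers and pot_4 below 0.5 N and x of pot_5 in the frame of rack_floor between -0.045 and 0.045 m and y of pot_5 in the frame of rack_floor between -0.145 and 0.145 m and z of pot_5 in the frame of rack_floor between -0.006 and 0.008 m and contact force between the fingers and pot_5 below 0.5 N and value of joint rack below 0.012 m), for 0.3 s.
2. the loaded rack rests about half way down (25 to 70 mm of its 90 mm), the pawl back in the ratchet, for 5 s (value of joint rack between 0.025 and 0.07 m and value of joint pawl below 0.07 rad and velocity of joint rack between -0.004 and 0.004 m/s), for 4.7 s.
3. the rack is let down to the bottom (value of joint rack above 0.084 m), for 0.2 s.
4. the heater lever is pushed over to on (value of joint heater above 0.8 rad), for 0.2 s.
At the end, for the whole second after the job is handed in: The rack is at the bottom (down more than 84 of 90 mm) and at rest, every pot stands on it upright (within 0.15 rad) and still, inside its rails; the pawl has dropped back (under 0.07 rad); the heater lever is on (over 0.8 rad) (x of pot_1 in the frame of rack_floor between -0.045 and 0.045 m and y of pot_1 in the frame of rack_floor between -0.145 and 0.145 m and z of pot_1 in the frame of rack_floor between -0.006 and 0.008 m and angle between each of pot_1, pot_2, pot_3, pot_4, pot_5's own z axis and vertical below 0.15 rad and linear speed of each of pot_1, pot_2, pot_3, pot_4, pot_5 below 0.02 m/s and x of pot_2 in the frame of rack_floor between -0.045 and 0.045 m and y of pot_2 in the frame of rack_floor between -0.145 and 0.145 m and z of pot_2 in the frame of rack_floor between -0.006 and 0.008 m and x of pot_3 in the frame of rack_floor between -0.045 and 0.045 m and y of pot_3 in the frame of rack_floor between -0.145 and 0.145 m and z of pot_3 in the frame of rack_floor between -0.006 and 0.008 m and x of pot_4 in the frame of rack_floor between -0.045 and 0.045 m and y of pot_4 in the frame of rack_floor between -0.145 and 0.145 m and z of pot_4 in the frame of rack_floor between -0.006 and 0.008 m and x of pot_5 in the frame of rack_floor between -0.045 and 0.045 m and y of pot_5 in the frame of rack_floor between -0.145 and 0.145 m and z of pot_5 in the frame of rack_floor between -0.006 and 0.008 m and velocity of joint rack between -0.004 and 0.004 m/s and value of joint rack above 0.084 m and value of joint pawl below 0.07 rad and value of joint heater above 0.8 rad); the robot touches nothing.
It fails at once if the rack goes down faster than 60 mm/s (velocity of joint rack above 0.06 m/s).
It fails at once if a glazed pot is gripped or pressed too hard (contact force between the fingers and pot_1 above 90 N or contact force between the fingers and pot_2 above 90 N or contact force between the fingers and pot_3 above 90 N or contact force between the fingers and pot_4 above 90 N or contact force between the fingers and pot_5 above 90 N).
It fails at once if a bystander (lemon, spice jar, green mug, blue tub) is moved more than 60 mm or knocked over (distance of any of lemon, spice, green_mug, tub from where it was at the start of the episode above 0.06 m or angle between any of spice, green_mug, tub's own z axis and vertical above 0.6 rad).
Of pot_1, pot_2, pot_3, pot_4, pot_5 only 3 to 5 are there at a start; the rules pass over those that are not, and their reading is None.
At some moment in a run one of pot_1, pot_2, pot_3, pot_4, pot_5 may be knocked a few centimetres aside while the robot is not near it.
It also fails if it takes over 210 s, if anything falls off the work surface, if the arm or the gripper's body presses on something with over 40 N, if the wrist force passes 120 N, or if a joint passes its speed limit or range.

## Robot

A 6-joint arm with a two-finger parallel gripper is mounted at the origin on a cart in front of the work surface, level with it; the furniture and walls round the work are solid. World frame = base frame: x ahead of the robot, y to its left, z up, the work surface at z = 0. Lengths are in mm, angles in rad, forces in N, time in s.
With the tool pointing down it reaches from about 350 to 975 mm from the base axis. Payload 7.1 kg.
Tool frame: the origin (TCP) lies on the front face of the gripper's body, between the roots of the fingers; the fingertips stand 80 mm ahead of it and the grasp point (between the pads) lies 61 mm ahead of it; z points along the fingers, y is the line along which they close (so a half turn about z gives the same grasp; the last joint's range is limited). The gripper opens to 88 mm and grips with 3 to 60 N. Pads are 20 mm wide; open, the fingers measure 115 mm over their backs; the gripper's body (75 mm by 178 mm) begins 61 mm behind the grasp point.
Start: joints at [-1.225, 0.423, 1.63, -0, 1.089, -0.019], TCP at [222.993, -583.849, 302.675] pointing down, gripper open.
Joint ranges: [-3, 3], [-0.9, 2.11], [0.09, 2.58], [-1.31, 4.45], [0.11, 2.69], [-2.54, 2.54]. Speed limits (rad/s): [2.39, 2.39, 3.01, 3.14, 3.14, 3.14].

## Interface

Orientations are given as a rotation vector (axis times angle).
In Python, from workcell import readout, vision, close_job gives the robot as it stands.
- The arm moves only by the tool servo_tool, never from a script. Its argument "plan" is a list that holds one entry, the list of rows, each a list of 7 numbers: the gripper command: -1 is fully open, 1 is shut, values between are in proportion, then the shift along the world's x, y, z in units of 40 mm (1.0 is 40 mm), then the turn, a rotation vector about the world's x, y, z in units of 5 degrees (1.0 is 5 degrees). A call has 1 to 5 rows; each row shifts and turns the commanded pose from where the row before left it; what a row does not reach is not made up. A row lasts 1/12 s, in which the tool goes at most 41.7 mm and 7.16 degrees, less where a joint would pass 70% of its speed; a pose out of reach is approached as far as the arm can. A call is refused whole if a number of a shift passes 1 or a number of a turn 1, either way. A call with a gripper value outside its range is refused whole. The fingers move at their own pace and stop on an object; the grip force is fixed at half the most. Time passes only in rows, so rows that do not move let the fingers close. It gives the time, the measured TCP pose, the force, the opening and the grip force at its end, in the units of the state.
- readout.get_obs(): the state, without advancing time (a new reading comes with each control period).
- vision.get_image(name): name is "side" or "top"; returns the picture (420x560x3 uint8, red, green, blue); there is no depth.
- vision.camera_params(name): a dict with "fx", "fy", "cx", "cy" (pixels), "D" ([k1, k2, p1, p2, k3] as OpenCV has them; the pictures are not rectified), "rvec" (rotation vector, rad) and "tvec" (3), from world to camera coordinates, as OpenCV has them. Camera axes: x right, y down, z forward; pixel columns grow to the right and rows downward; lengths in mm; the calibration is good to about 2 mm. A picture is of the moment at which its call begins. camera_params takes no time and is no camera call.
- close_job(): hands the job in; it is judged then, once.
The state is a dict: "t": time; "qpos": joint angles; "qvel": joint speeds; "joint_torque": joint torques, N m; "ee_pos": TCP position; "orientation": TCP orientation; "ft_force": force on the tool from outside, world axes, zero at the start; "moment": the same for the moment, N m; "width": finger opening in mm; "grasp_force": force on a finger pad.
Only numpy, scipy, OpenCV 4.12 (cv2) and the standard library are available. Lean on these libraries where they do the work, as an engineer would, in place of code of your own. Each camera call takes 0.05 s, during which the arm holds its last target. There are 200 camera calls.

## Working session

There is one attempt and no reset: what is moved stays moved. The work goes in short steps, Python scripts to look and compute and a tool call to move; the robot and the scene stay as the last step left them, time stands still between calls to the robot, and variables do not carry over. Pictures are saved under pics/ and viewed, at most 14 in all, crops included, and the job is handed in when it is done.

Besides the shell and the picture viewer there is one more tool, called after "Emit:" by a JSON object that holds its "fn" and its "kwargs". servo_tool: Moves the arm, as the interface text tells. Its arguments: {"type":"object","properties":{"plan":{"type":"array"}},"required":["plan"]}

```bash
mkdir -p pics
cat > h.py <<'E'
import numpy as np, cv2
from workcell import readout, vision, close_job
def img(n): return np.array(vision.get_image(n))
def save(im,f): cv2.imwrite('pics/'+f,cv2.cvtColor(im,cv2.COLOR_RGB2BGR))
def ray(n,uv):
    p=vision.camera_params(n);K=np.array([[p['fx'],0,p['cx']],[0,p['fy'],p['cy']],[0,0,1]])
    R=cv2.Rodrigues(np.array(p['rvec'],float))[0];t=np.array(p['tvec'],float).ravel()
    x=cv2.undistortPoints(np.array([[uv]],float),K,np.array(p['D'],float)).ravel()
    return -R.T@t, R.T@np.array([x[0],x[1],1])
def onz(n,uv,z):
    o,d=ray(n,uv);return o+d*(z-o[2])/d[2]
def proj(n,P):
    p=vision.camera_params(n);K=np.array([[p['fx'],0,p['cx']],[0,p['fy'],p['cy']],[0,0,1]])
    return cv2.projectPoints(np.array(P,float).reshape(-1,3),np.array(p['rvec'],float),np.array(p['tvec'],float),K,np.array(p['D'],float))[0].reshape(-1,2)
E
python3 - <<'E'
from h import *
for n in('top','side'):
    save(img(n),n+'0.png'); p=vision.camera_params(n); print(n,ray(n,(280,210)),p['fx'])
print(readout.get_obs())
E
```

```text
top (array([-524.29716505, -498.50041587, 1488.02969802]), array([ 0.58632289,  0.19831798, -0.78556692])) 496.9954536504947
side (array([-971.65823262, -315.42363722, 1039.84081241]), array([ 0.84818439,  0.09807945, -0.52057102])) 504.1557326090223
{'t': 0.1, 'qpos': array([-1.22499793e+00,  4.23748372e-01,  1.63060230e+00,  2.06761047e-05,
        1.08861912e+00, -1.89997795e-02]), 'qvel': array([ 0.00026685, -0.00201057, -0.00279369, -0.00082294,  0.00248832,
        0.00149869]), 'joint_torque': array([-1.46349107e-04, -5.45614564e+01, -2.74323303e+01,  6.44870661e-02,
        1.87869061e-02, -9.64651633e-06]), 'ee_pos': array([ 222.86999198, -583.49089985,  301.99381293]), 'orientation': array([-3.08814141e+00, -5.69589714e-01,  3.23375352e-04]), 'ft_force': array([-0.81290473, -0.30758373, -0.38455404]), 'moment': array([ 0.03448577,  0.00035474, -0.01143206]), 'grasp_force': 0.0, 'width': 88.21557997858815}
```

View pics/top0.png

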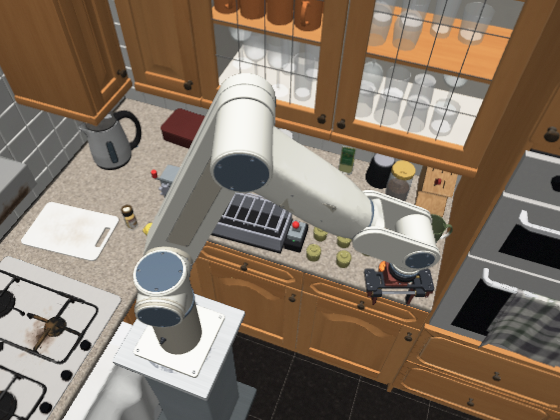

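View pics/side0.png

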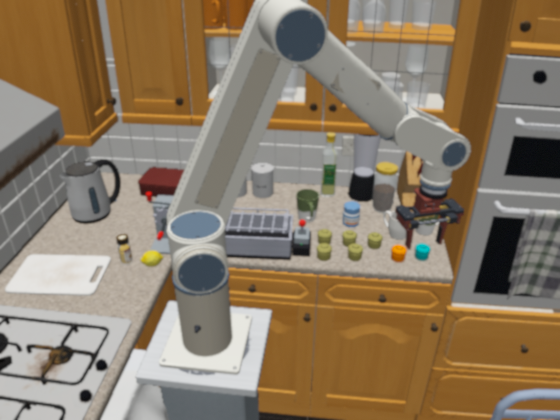

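```bash
cat >> h.py <<'E'
def blobs(im,lo,hi,amin=15):
    h=cv2.cvtColor(im,cv2.COLOR_RGB2HSV)
    m=cv2.inRange(h,lo,hi)
    n,l,s,c=cv2.connectedComponentsWithStats(m)
    return [(c[i].round(1),s[i].tolist()) for i in range(1,n) if s[i][4]>=amin]
def tri(uvt,uvs):
    o1,d1=ray('top',uvt);o2,d2=ray('side',uvs)
    k=np.linalg.lstsq(np.c_[d1,-d2],o2-o1,rcond=None)[0]
    a,b=o1+k[0]*d1,o2+k[1]*d2
    return ((a+b)/2).round(1),np.linalg.norm(a-b).round(1)
E
python3 - <<'E'
from h import *
for n in('top','side'):
    im=img(n)
    print(n,'olive')
    for c,s in blobs(im,(22,90,60),(34,255,255),25):
        if (c[1]>150): print(c,s,onz(n,c,27).round())
    print('red')
    for lo in((0,160,110),(174,160,110)):
      for c,s in blobs(im,lo,(lo[0]+6,255,255),8):
        if c[1]>120:print(c,s,onz(n,c,115).round())
    crop=im[150:290,120:460] if n=='side' else im[130:290,120:460]
    save(cv2.resize(crop,(800,int(crop.shape[0]*800/340)),interpolation=cv2.INTER_CUBIC),n+'c.png')
E
```

```text
top olive
[146.7 227.9] [143, 223, 9, 12, 56] [316. 294.  27.]
[319.6 234.3] [314, 228, 13, 13, 117] [ 512. -301.   27.]
[343.3 241.8] [338, 237, 13, 11, 105] [ 511. -390.   27.]
[313.1 252.4] [307, 245, 14, 16, 182] [ 430. -303.   27.]
[343.2 258.7] [337, 251, 14, 17, 186] [ 442. -409.   27.]
red
[153.3 173.1] [151, 170, 5, 8, 24] [497. 349. 115.]
[439.  180.5] [438, 179, 3, 4, 8] [ 842. -656.  115.]
[295.5 224.4] [293, 221, 6, 7, 33] [ 460. -223.  115.]
side olive
[386.7 168. ] [377, 162, 21, 13, 217] [1099. -559.   27.]
[327.5 188.8] [323, 185, 10, 8, 64] [ 871. -300.   27.]
[427.  216.9] [420, 215, 14, 4, 26] [ 699. -687.   27.]
[323.9 244.4] [318, 230, 13, 30, 334] [ 469. -303.   27.]
[351.9 245. ] [343, 231, 19, 29, 334] [ 478. -400.   27.]
[374.4 240. ] [369, 233, 13, 15, 161] [ 518. -479.   27.]
[122.6 249.8] [120, 245, 8, 15, 47] [350. 382.  27.]
[151.3 257.8] [141, 251, 22, 15, 259] [319. 268.  27.]
red
[148.5 194.6] [145, 191, 7, 10, 44] [584. 358. 115.]
[302.  222.4] [300, 220, 5, 6, 25] [ 464. -225.  115.]
[159.9 234.7] [158, 232, 5, 7, 27] [332. 231. 115.]
```

View pics/sidec.png

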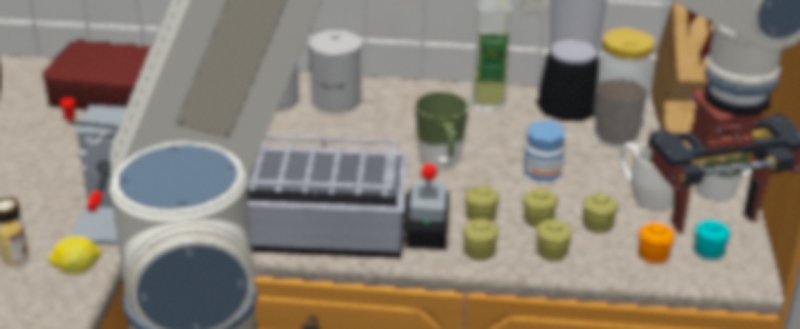

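View pics/topc.png

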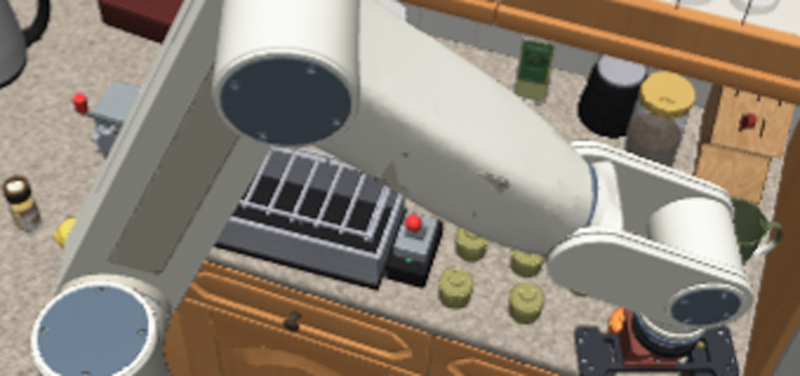

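Run:
```python
from h import *
print('knob',tri((153.3,173.1),(148.5,194.6)),'heater',tri((295.5,224.4),(302,222.4)))
for uv in((324,237),(324,251),(349,238),(355,252),(374.4,240)): print('pot',onz('side',uv,30).round())
for uv in((319.6,234.3),(343.3,241.8),(313.1,252.4),(343.2,258.7)): print('top pot',onz('top',uv,30).round())
a=img('side')[200:260,215:320];b=img('top')[180:265,205:312]
a=cv2.resize(a,None,fx=7,fy=7,interpolation=cv2.INTER_CUBIC);b=cv2.resize(b,None,fx=7,fy=7,interpolation=cv2.INTER_CUBIC)
save(a,'a.png');save(b,'b.png')
```

```text
knob (array([427.2, 291.1, 208.3]), np.float64(1.3)) heater (array([ 456.3, -224.8,  120.3]), np.float64(0.8))
pot [ 511. -301.   30.]
pot [ 426. -305.   30.]
pot [ 515. -390.   30.]
pot [ 433. -410.   30.]
pot [ 514. -479.   30.]
top pot [ 510. -302.   30.]
top pot [ 509. -390.   30.]
top pot [ 428. -303.   30.]
top pot [ 440. -409.   30.]
```

View pics/a.png

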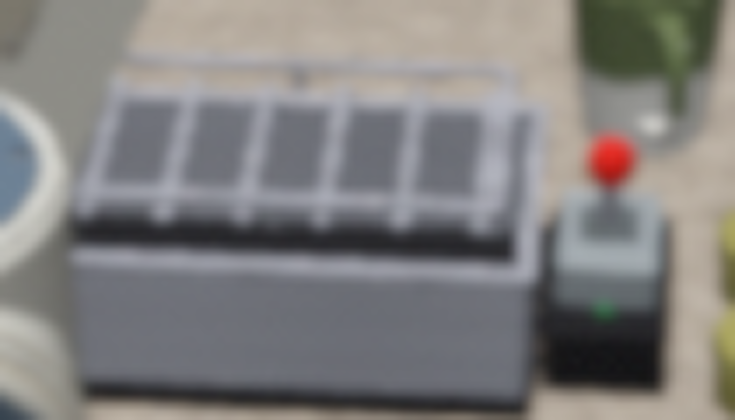

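View pics/b.png

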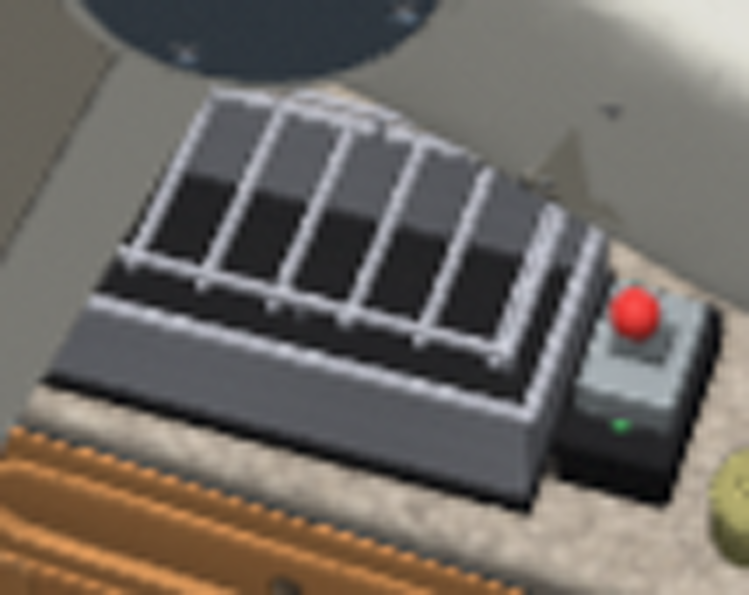

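Run:
```python
from h import *
A=lambda x,y:(215+x/7-.5+.07,200+y/7-.43);B=lambda x,y:(205+x/7-.43,180+y/7-.43)
for nm,a,b,z in(('near-y',A(530,265),B(530,412),85),('near+y',A(75,255),B(95,298),85),('far-y',A(540,108),B(597,235),85),('railnear-y',A(488,207),B(500,347),118),('railnear+y',A(85,190),B(130,247),118)):
    print(nm,tri(b,a),onz('side',a,z).round(),onz('top',b,z).round())
```

```text
near-y (array([ 399.6, -190.8,   94.9]), np.float64(1.6)) [ 414. -190.   85.] [ 406. -188.   85.]
near+y (array([387.6,  31. ,  92.4]), np.float64(12.5)) [395.  27.  85.] [394.  41.  85.]
far-y (array([ 495.1, -188.4,  121.8]), np.float64(4.1)) [ 555. -181.   85.] [ 522. -182.   85.]
railnear-y (array([ 417.9, -168.4,  114. ]), np.float64(2.1)) [ 411. -170.  118.] [ 415. -168.  118.]
railnear+y (array([411.1,  25.5, 112.4]), np.float64(2.8)) [402.  22. 118.] [408.  25. 118.]
```

The side view shows five olive pots at about (324,237), (349,238), (375,240), (324,251) and (355,252), with orange (398,253) and turquoise (422,251) look-alikes to leave alone. The pawl knob is at (148,195) and the heater ball at (302,222). The enlarged crops show the rim and rail corners, which put the bath centre near (470,-9) with a yaw of about 0.05 rad. I start with the far-right pot.

Emit:
{"fn": "servo_tool", "kwargs": {"plan": [[[-0.9,0.48,0.17,-0.2,0,0,0.96],[-0.9,0.48,0.17,-0.2,0,0,0.96],[-0.9,0.48,0.17,-0.2,0,0,0.96],[-0.9,0.48,0.17,-0.2,0,0,0.96],[-0.9,0.48,0.17,-0.2,0,0,0.96]]]}}

```text
t: 0.72
ee_pos: [319.8, -549.5, 262.3]
orientation: [-2.901, -1.205, 0.0]
ft_force: [-0.0, 0.3, -0.3]
width: 83.5
grasp_force: 0.0
```

Emit:
{"fn": "servo_tool", "kwargs": {"plan": [[[-0.9,0.48,0.17,-0.2,0,0,0.96],[-0.9,0.48,0.17,-0.2,0,0,0.96],[-0.9,0.48,0.17,-0.2,0,0,0.96],[-0.9,0.48,0.17,-0.2,0,0,0.96],[-0.9,0.48,0.17,-0.2,0,0,0.96]]]}}

```text
t: 1.13
ee_pos: [415.9, -515.4, 222.2]
orientation: [-2.587, -1.782, 0.0]
ft_force: [0.5, 0.3, 0.0]
width: 83.4
grasp_force: 0.0
```

Emit:
{"fn": "servo_tool", "kwargs": {"plan": [[[-0.9,0.48,0.17,-0.2,0,0,0.96],[-0.9,0.48,0.17,-0.2,0,0,0.96],[-0.9,0.48,0.17,-0.2,0,0,0.96],[-0.9,0.48,0.17,-0.2,0,0,0.96],[-0.9,0.48,0.17,-0.2,0,0,0.96]]]}}

```text
t: 1.55
ee_pos: [511.9, -481.4, 182.1]
orientation: [-2.16, -2.281, 0.0]
ft_force: [-0.3, 0.2, -0.1]
width: 83.5
grasp_force: 0.0
```

Run:
```python
from h import *
for n in('top','side'):
    im=img(n);save(im,n+'1.png')
    for c,s in blobs(im,(22,90,60),(34,255,255),25):
        if 228<c[1]<290 and c[0]>200: print(n,c,s,onz(n,c,27).round())
print(proj('top',[[514,-479,27]]),proj('side',[[514,-479,27]]))
b=cv2.resize(np.vstack([img('top')[165:275,190:390],img('side')[165:275,190:390]]),None,fx=2.7,fy=2.7,interpolation=cv2.INTER_CUBIC);save(b,'c1.png')
```

```text
top [320.2 232.4] [314, 225, 14, 16, 167] [ 521. -301.   27.]
top [343.7 239.3] [338, 232, 13, 16, 172] [ 522. -389.   27.]
top [367.2 248.6] [362, 240, 14, 16, 125] [ 513. -477.   27.]
top [313.2 252.3] [307, 245, 14, 16, 183] [ 430. -303.   27.]
top [343.2 258.6] [337, 251, 14, 17, 185] [ 442. -409.   27.]
side [323.9 244.4] [318, 230, 13, 30, 334] [ 469. -303.   27.]
side [351.9 245. ] [343, 231, 19, 29, 334] [ 478. -400.   27.]
side [374.4 240. ] [369, 233, 13, 15, 160] [ 518. -479.   27.]
[[367.82756702 248.50111912]] [[374.31398626 240.64771832]]
```

View pics/c1.png

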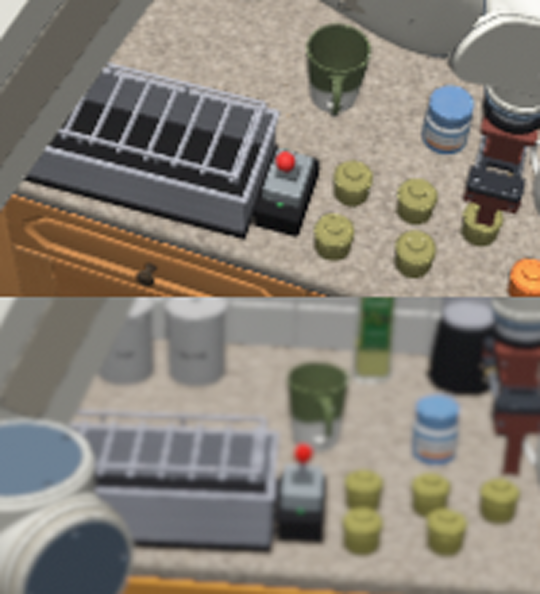

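The crop confirms five pots, with the tub and mug behind them; the fingers are over the far-right pot. I'll correct by +7 mm in x and +3 mm in y, go down and grip.

Emit:
{"fn": "servo_tool", "kwargs": {"plan": [[[-0.9,0.17,0.08,-0.4,0,0,0],[-0.9,0,0,-0.8,0,0,0],[-0.9,0,0,-0.8,0,0,0],[-0.9,0,0,-0.4,0,0,0],[1,0,0,0,0,0,0]]]}}

```text
t: 2.17
ee_pos: [515.9, -477.6, 82.6]
orientation: [-2.163, -2.271, -0.0]
ft_force: [-1.4, 0.0, 0.1]
width: 79.5
grasp_force: 0.0
```

Emit:
{"fn": "servo_tool", "kwargs": {"plan": [[[1,0,0,0,0,0,0],[1,0,0,0,0,0,0],[1,0,0,0,0,0,0],[1,0,0,0,0,0,0],[1,0,0,0,0,0,0]]]}}

```text
t: 2.58
ee_pos: [518.6, -479.4, 88.5]
orientation: [2.163, 2.275, 0.0]
ft_force: [1.5, -0.1, 4.0]
width: 52.8
grasp_force: 30.0
```

Run:
```python
from h import *
im=cv2.imread('pics/top1.png')[185:255,185:305];im=cv2.resize(im,None,fx=6.6,fy=6.6,interpolation=cv2.INTER_CUBIC)
im=cv2.cvtColor(im,cv2.COLOR_BGR2RGB)
# overlay predicted outline
for (cx,cy,yw,col) in((470,-9,.05,(255,0,0)),):
  R=np.array([[np.cos(yw),-np.sin(yw)],[np.sin(yw),np.cos(yw)]])
  for hx,hy,z in((75,175,85),(60,158,118)):
    P=[np.r_[R@[sx*hx,sy*hy]+[cx,cy],z] for sx,sy in((-1,-1),(1,-1),(1,1),(-1,1))]
    q=((proj('top',P)-[185,185]+.5)*6.6).astype(int)
    cv2.polylines(im,[q],True,col,1)
save(im,'d.png')
```

```text
(no output)
```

View pics/d.png

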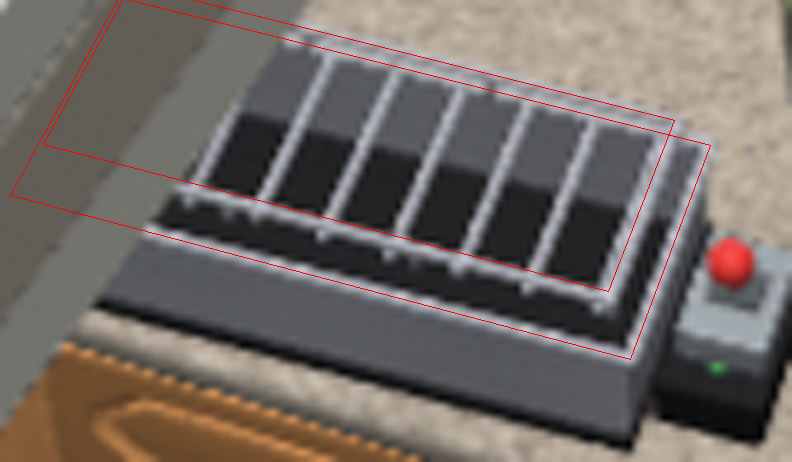

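The predicted outline (red) lies on the rim and rails in the image, so the bath pose (470, -9, 0.05 rad) holds. I'm carrying this pot to the +y slot at (464, 105).

Emit:
{"fn": "servo_tool", "kwargs": {"plan": [[[1,0,0,0.6,0,0,0],[1,0,0,1,0,0,0],[1,-0.09,0.6,0.8,0,0,0],[1,-0.09,0.6,0.8,0,0,0],[1,-0.09,0.6,0.8,0,0,0]]]}}

```text
t: 3.0
ee_pos: [506.2, -405.7, 248.1]
orientation: [-2.165, -2.276, 0.0]
ft_force: [0.1, -0.1, -1.6]
width: 52.4
grasp_force: 30.0
```

Emit:
{"fn": "servo_tool", "kwargs": {"plan": [[[1,-0.09,0.8,0.6,0,0,0],[1,-0.09,1,0,0,0,0],[1,-0.09,1,0,0,0,0],[1,-0.09,1,0,0,0,0],[1,-0.09,1,0,0,0,0]]]}}

```text
t: 3.42
ee_pos: [488.1, -212.9, 271.2]
orientation: [2.165, 2.276, 0.0]
ft_force: [0.5, 0.6, -2.4]
width: 52.6
grasp_force: 30.0
```

Emit:
{"fn": "servo_tool", "kwargs": {"plan": [[[1,-0.09,1,0,0,0,0],[1,-0.09,1,0,0,0,0],[1,-0.09,1,0,0,0,0],[1,-0.09,1,0,0,0,0],[1,-0.09,1,0,0,0,0]]]}}

```text
t: 3.83
ee_pos: [470.1, -12.9, 271.1]
orientation: [2.165, 2.276, 0.0]
ft_force: [2.1, -0.0, -2.6]
width: 52.4
grasp_force: 30.0
```

Emit:
{"fn": "servo_tool", "kwargs": {"plan": [[[1,-0.08,1,0,0,0,0],[1,0,0.8,0,0,0,0],[1,0,0.2,0,0,0,0],[1,0,0,0,0,0,0]]]}}

```text
t: 4.17
ee_pos: [467.4, 67.3, 271.0]
orientation: [2.16, 2.281, 0.001]
ft_force: [-0.1, -0.8, -1.8]
width: 52.7
grasp_force: 30.0
```

Emit:
{"fn": "servo_tool", "kwargs": {"plan": [[[1,-0.07,0.95,0,0,0,0],[1,0,0,-0.8,0,0,0],[1,0,0,-0.7,0,0,0],[1,0,0,-0.3,0,0,0],[1,0,0,0,0,0,0]]]}}

```text
t: 4.58
ee_pos: [463.3, 101.9, 196.2]
orientation: [-2.163, -2.274, 0.008]
ft_force: [0.3, -0.7, -1.8]
width: 52.6
grasp_force: 30.0
```

Emit:
{"fn": "servo_tool", "kwargs": {"plan": [[[1,0,0,-0.05,0,0,0],[1,0,0,-0.05,0,0,0],[1,0,0,0,0,0,0]]]}}

```text
t: 4.83
ee_pos: [465.7, 102.8, 195.5]
orientation: [2.165, 2.275, 0.002]
ft_force: [0.1, -0.9, -2.1]
width: 52.9
grasp_force: 30.0
```

Emit:
{"fn": "servo_tool", "kwargs": {"plan": [[[1,0,0,-0.05,0,0,0],[1,0,0,0,0,0,0]]]}}

```text
t: 5.0
ee_pos: [465.6, 103.3, 193.4]
orientation: [2.164, 2.276, 0.003]
ft_force: [0.5, -0.5, -0.6]
width: 52.6
grasp_force: 30.0
```

Emit:
{"fn": "servo_tool", "kwargs": {"plan": [[[1,0,0,-0.04,0,0,0],[1,0,0,0,0,0,0]]]}}

```text
t: 5.17
ee_pos: [465.7, 103.3, 193.1]
orientation: [2.163, 2.276, 0.002]
ft_force: [-5.7, -2.8, 18.0]
width: 52.7
grasp_force: 30.0
```

Emit:
{"fn": "servo_tool", "kwargs": {"plan": [[[0.6,0,0,0.03,0,0,0],[-0.6,0,0,0,0,0,0],[-0.6,0,0,0,0,0,0],[-0.6,0,0,0,0,0,0]]]}}

```text
t: 5.5
ee_pos: [465.1, 103.4, 192.4]
orientation: [2.164, 2.277, 0.001]
ft_force: [0.3, 0.1, -0.6]
width: 68.3
grasp_force: 0.0
```

Emit:
{"fn": "servo_tool", "kwargs": {"plan": [[[-0.6,0,0,0.5,0,0,0],[-0.6,0,0,1,0,0,0],[-0.6,0.1,-0.5,0.8,0,0,0],[-0.6,0.1,-1,0,0,0,0],[-0.6,0.1,-1,0,0,0,0]]]}}

```text
t: 5.92
ee_pos: [478.3, 3.0, 286.5]
orientation: [2.158, 2.278, 0.006]
ft_force: [-0.1, 0.4, 0.1]
width: 70.3
grasp_force: 0.0
```

Emit:
{"fn": "servo_tool", "kwargs": {"plan": [[[-0.75,0.12,-1,0,0,0,0],[-0.75,0.12,-1,0,0,0,0],[-0.75,0.12,-1,0,0,0,0],[-0.75,0.12,-1,0,0,0,0],[-0.75,0.12,-1,0,0,0,0]]]}}

```text
t: 6.33
ee_pos: [500.8, -198.7, 284.2]
orientation: [-2.165, -2.277, -0.0]
ft_force: [1.0, 1.0, -0.1]
width: 76.8
grasp_force: 0.0
```

Emit:
{"fn": "servo_tool", "kwargs": {"plan": [[[-0.75,0.12,-1,0,0,0,0],[-0.75,0.12,-1,-0.2,0,0,0],[-0.75,0.12,-1,-0.2,0,0,0],[-0.75,0.12,-1,-0.2,0,0,0]]]}}

```text
t: 6.67
ee_pos: [520.0, -358.7, 259.7]
orientation: [-2.165, -2.277, -0.0]
ft_force: [0.8, 0.8, 0.7]
width: 77.0
grasp_force: 0.0
```

```bash
cat > look.py <<'E'
from h import *
for n in('top','side'):
    im=img(n);save(im,'last_%s.png'%n)
    for c,s in blobs(im,(22,90,60),(34,255,255),25):
        if 200<c[1]<290 and c[0]>200: print(n,c,s,'z27',onz(n,c,27)[:2].round(),'z132',onz(n,c,132)[:2].round())
print(readout.get_obs()['ee_pos'])
E
python3 look.py
```

```text
top [320.2 232.4] [314, 225, 14, 16, 167] z27 [ 521. -301.] z132 [ 446. -315.]
top [343.8 239.2] [338, 232, 13, 16, 172] z27 [ 522. -389.] z132 [ 447. -397.]
top [313.1 252.3] [307, 245, 14, 16, 184] z27 [ 430. -303.] z132 [ 361. -317.]
top [343.2 258.7] [337, 251, 14, 17, 184] z27 [ 442. -409.] z132 [ 372. -415.]
side [440.8 208. ] [434, 202, 11, 14, 25] z27 [ 773. -750.] z132 [ 592. -705.]
side [209.7 207.8] [206, 205, 8, 6, 32] z27 [661. 149.] z132 [492. 101.]
side [323.9 244.4] [318, 230, 13, 30, 334] z27 [ 469. -303.] z132 [ 320. -304.]
side [352. 245.] [343, 231, 19, 29, 335] z27 [ 478. -400.] z132 [ 328. -392.]
[ 519.97432825 -361.59332536  258.55423507]
```

Emit:
{"fn": "servo_tool", "kwargs": {"plan": [[[-0.64,0.03,-0.69,-0.5,0,0,0],[-0.64,0,0,-1,0,0,0],[-0.64,0,0,-1,0,0,0],[-0.64,0,0,-1,0,0,0],[-0.64,0,0,-0.78,0,0,0]]]}}

```text
t: 7.18
ee_pos: [520.4, -383.1, 86.1]
orientation: [-2.163, -2.275, 0.0]
ft_force: [1.0, -0.4, -0.6]
width: 71.9
grasp_force: 0.0
```

Emit:
{"fn": "servo_tool", "kwargs": {"plan": [[[-0.64,0,0,0,0,0,0],[1,0,0,0,0,0,0],[1,0,0,0,0,0,0],[1,0,0,0,0,0,0],[1,0,0,0,0,0,0]]]}}

```text
t: 7.6
ee_pos: [522.6, -384.9, 91.7]
orientation: [2.162, 2.274, 0.001]
ft_force: [0.7, -0.2, 3.0]
width: 52.7
grasp_force: 30.0
```

Emit:
{"fn": "servo_tool", "kwargs": {"plan": [[[1,0,0,0,0,0,0]]]}}

```text
t: 7.68
ee_pos: [522.7, -384.9, 91.7]
orientation: [2.162, 2.274, 0.001]
ft_force: [0.6, 0.8, 7.6]
width: 52.5
grasp_force: 30.0
```

Emit:
{"fn": "servo_tool", "kwargs": {"plan": [[[1,0,0,0.6,0,0,0],[1,0,0,1,0,0,0],[1,-0.12,0.6,0.8,0,0,0],[1,-0.12,0.6,0.8,0,0,0],[1,-0.12,0.6,0.8,0,0,0]]]}}

```text
t: 8.1
ee_pos: [506.2, -311.4, 251.0]
orientation: [2.165, 2.276, 0.0]
ft_force: [1.0, 0.2, -2.5]
width: 52.6
grasp_force: 30.0
```

Emit:
{"fn": "servo_tool", "kwargs": {"plan": [[[1,-0.12,0.8,0.5,0,0,0],[1,-0.12,1,0,0,0,0],[1,-0.12,1,0,0,0,0],[1,-0.12,1,0,0,0,0],[1,-0.12,1,0,0,0,0]]]}}

```text
t: 8.52
ee_pos: [482.0, -118.6, 270.0]
orientation: [2.165, 2.275, 0.001]
ft_force: [1.4, -0.2, -2.7]
width: 52.3
grasp_force: 30.0
```

Emit:
{"fn": "servo_tool", "kwargs": {"plan": [[[1,-0.12,1,0,0,0,0],[1,-0.12,1,0,0,0,0],[1,-0.12,1,0,0,0,0],[1,-0.06,1,0,0,0,0],[1,0,0.25,0,0,0,0]]]}}

```text
t: 8.93
ee_pos: [464.9, 53.8, 269.8]
orientation: [-2.161, -2.28, -0.002]
ft_force: [-0.5, -0.7, -2.9]
width: 52.6
grasp_force: 30.0
```

Emit:
{"fn": "servo_tool", "kwargs": {"plan": [[[1,0,0,-0.5,0,0,0],[1,0,0,-0.7,0,0,0],[1,0,0,-0.4,0,0,0],[1,0,0,0,0,0,0],[1,0,0,0,0,0,0]]]}}

```text
t: 9.35
ee_pos: [465.8, 49.6, 205.1]
orientation: [-2.164, -2.276, 0.002]
ft_force: [0.5, 1.0, -2.1]
width: 52.3
grasp_force: 30.0
```

Emit:
{"fn": "servo_tool", "kwargs": {"plan": [[[1,0,0,-0.15,0,0,0],[1,0,0,0,0,0,0]]]}}

```text
t: 9.52
ee_pos: [466.6, 49.6, 199.6]
orientation: [2.164, 2.276, 0.002]
ft_force: [-0.6, 0.0, -2.7]
width: 52.4
grasp_force: 30.0
```

Emit:
{"fn": "servo_tool", "kwargs": {"plan": [[[1,0,0,-0.06,0,0,0],[1,0,0,0,0,0,0]]]}}

```text
t: 9.68
ee_pos: [466.4, 49.6, 197.0]
orientation: [2.164, 2.276, 0.001]
ft_force: [0.3, 0.2, -2.0]
width: 52.5
grasp_force: 30.0
```

Emit:
{"fn": "servo_tool", "kwargs": {"plan": [[[1,0,0,-0.04,0,0,0],[1,0,0,0,0,0,0]]]}}

```text
t: 9.85
ee_pos: [466.6, 49.8, 196.4]
orientation: [2.164, 2.276, 0.001]
ft_force: [-4.0, -0.0, 10.8]
width: 52.6
grasp_force: 30.0
```

Emit:
{"fn": "servo_tool", "kwargs": {"plan": [[[0.6,0,0,0,0,0,0],[-0.6,0,0,0,0,0,0],[-0.6,0,0,0,0,0,0],[-0.6,0,0,0,0,0,0]]]}}

```text
t: 10.18
ee_pos: [466.5, 49.8, 195.4]
orientation: [2.164, 2.276, 0.001]
ft_force: [-0.2, -0.4, 0.6]
width: 68.3
grasp_force: 0.0
```

Emit:
{"fn": "servo_tool", "kwargs": {"plan": [[[-0.6,0,0,0.5,0,0,0],[-0.6,0,0,1,0,0,0],[-0.6,-0.05,-0.5,0.8,0,0,0],[-0.6,-0.1,-1,0,0,0,0],[-0.6,-0.1,-1,0,0,0,0]]]}}

```text
t: 10.6
ee_pos: [457.4, -50.8, 289.4]
orientation: [2.158, 2.277, 0.005]
ft_force: [0.4, -0.8, -0.6]
width: 70.2
grasp_force: 0.0
```

Emit:
{"fn": "servo_tool", "kwargs": {"plan": [[[-0.64,-0.1,-1,0,0,0,0],[-0.64,-0.1,-1,0,0,0,0],[-0.64,-0.1,-1,0,0,0,0],[-0.64,-0.1,-1,0,0,0,0],[-0.64,0,-1,0,0,0,0]]]}}

```text
t: 11.02
ee_pos: [439.2, -252.2, 287.2]
orientation: [-2.165, -2.277, 0.0]
ft_force: [1.5, 0.1, 0.0]
width: 71.9
grasp_force: 0.0
```

Emit:
{"fn": "servo_tool", "kwargs": {"plan": [[[-0.64,0,-1,-0.2,0,0,0],[-0.64,0,-1,-0.2,0,0,0],[-0.64,0,-0.2,-0.2,0,0,0]]]}}

```text
t: 11.27
ee_pos: [440.4, -343.6, 263.2]
orientation: [2.165, 2.271, -0.001]
ft_force: [0.4, -0.4, 0.2]
width: 72.0
grasp_force: 0.0
```

```bash
python3 look.py
```

```text
top [318.8 234.6] [314, 228, 11, 13, 96] z27 [ 510. -299.] z132 [ 436. -313.]
top [313.1 252.4] [307, 245, 14, 16, 182] z27 [ 430. -303.] z132 [ 361. -317.]
top [343.2 258.6] [337, 251, 14, 17, 185] z27 [ 442. -409.] z132 [ 373. -415.]
side [440.9 208. ] [434, 202, 11, 14, 25] z27 [ 773. -751.] z132 [ 592. -706.]
side [209.8 207.8] [207, 205, 7, 6, 31] z27 [661. 148.] z132 [492. 100.]
side [224.5 212.3] [218, 206, 13, 16, 136] z27 [635.  84.] z132 [469.  43.]
side [323.9 244.4] [318, 230, 13, 30, 333] z27 [ 469. -303.] z132 [ 320. -304.]
side [354.7 251.5] [349, 244, 13, 16, 175] z27 [ 440. -410.] z132 [ 294. -400.]
[ 439.36950886 -339.57039037  261.5871791 ]
```

Emit:
{"fn": "servo_tool", "kwargs": {"plan": [[[-0.64,0.04,-0.9,-0.3,0,0,0],[-0.64,0,-0.88,-0.4,0,0,0],[-0.64,0,0,-1,0,0,0],[-0.64,0,0,-1,0,0,0],[-0.64,0,0,-1,0,0,0]]]}}

```text
t: 11.78
ee_pos: [442.3, -408.4, 114.5]
orientation: [2.163, 2.277, 0.0]
ft_force: [-0.3, -0.8, -0.9]
width: 72.0
grasp_force: 0.0
```

Emit:
{"fn": "servo_tool", "kwargs": {"plan": [[[-0.64,0,0,-0.63,0,0,0],[-0.64,0,0,0,0,0,0],[1,0,0,0,0,0,0],[1,0,0,0,0,0,0],[1,0,0,0,0,0,0]]]}}

```text
t: 12.2
ee_pos: [443.2, -409.9, 92.4]
orientation: [2.161, 2.275, 0.0]
ft_force: [0.1, -0.5, 0.5]
width: 55.3
grasp_force: 0.0
```

Emit:
{"fn": "servo_tool", "kwargs": {"plan": [[[1,0,0,0,0,0,0],[1,0,0,0,0,0,0],[1,0,0,0,0,0,0]]]}}

```text
t: 12.45
ee_pos: [443.0, -410.0, 92.4]
orientation: [2.162, 2.274, 0.001]
ft_force: [1.4, 2.4, 9.3]
width: 52.6
grasp_force: 30.0
```

Emit:
{"fn": "servo_tool", "kwargs": {"plan": [[[1,0,0,0.6,0,0,0],[1,0,0,1,0,0,0],[1,0.06,0.6,0.8,0,0,0],[1,0.06,0.6,0.8,0,0,0],[1,0.06,0.6,0.8,0,0,0]]]}}

```text
t: 12.87
ee_pos: [448.5, -336.7, 252.1]
orientation: [2.165, 2.275, 0.0]
ft_force: [-0.3, -0.4, -2.7]
width: 52.5
grasp_force: 30.0
```

Emit:
{"fn": "servo_tool", "kwargs": {"plan": [[[1,0.06,0.8,0.5,0,0,0],[1,0.06,1,0,0,0,0],[1,0.06,1,0,0,0,0],[1,0.06,1,0,0,0,0],[1,0.06,1,0,0,0,0]]]}}

```text
t: 13.28
ee_pos: [460.5, -143.7, 271.0]
orientation: [2.164, 2.275, 0.001]
ft_force: [0.6, -0.2, -2.5]
width: 52.7
grasp_force: 30.0
```

Emit:
{"fn": "servo_tool", "kwargs": {"plan": [[[1,0.06,1,0,0,0,0],[1,0.06,1,0,0,0,0],[1,0.06,1,0,0,0,0],[1,0.02,0.28,0,0,0,0],[1,0,0,0,0,0,0]]]}}

```text
t: 13.7
ee_pos: [468.8, -11.7, 270.6]
orientation: [2.159, 2.281, 0.002]
ft_force: [-0.1, -0.1, -2.5]
width: 52.7
grasp_force: 30.0
```

Emit:
{"fn": "servo_tool", "kwargs": {"plan": [[[1,0,0,-0.5,0,0,0],[1,0,0,-0.7,0,0,0],[1,0,0,-0.45,0,0,0],[1,0,0,0,0,0,0],[1,0,0,0,0,0,0]]]}}

```text
t: 14.12
ee_pos: [468.6, -15.1, 203.8]
orientation: [-2.165, -2.275, 0.002]
ft_force: [0.9, 0.3, -1.9]
width: 52.9
grasp_force: 30.0
```

Emit:
{"fn": "servo_tool", "kwargs": {"plan": [[[1,0,0,-0.12,0,0,0],[1,0,0,0,0,0,0]]]}}

```text
t: 14.28
ee_pos: [469.6, -14.8, 199.8]
orientation: [2.164, 2.275, 0.002]
ft_force: [-0.4, 0.7, -2.5]
width: 52.6
grasp_force: 30.0
```

Emit:
{"fn": "servo_tool", "kwargs": {"plan": [[[1,0,0,-0.05,0,0,0],[1,0,0,0,0,0,0]]]}}

```text
t: 14.45
ee_pos: [469.3, -14.4, 197.6]
orientation: [2.164, 2.276, 0.001]
ft_force: [0.9, -0.7, -3.2]
width: 52.4
grasp_force: 30.0
```

Emit:
{"fn": "servo_tool", "kwargs": {"plan": [[[1,0,0,-0.04,0,0,0],[1,0,0,0,0,0,0]]]}}

```text
t: 14.62
ee_pos: [469.4, -14.3, 197.1]
orientation: [2.164, 2.276, 0.001]
ft_force: [-6.3, -0.8, 14.7]
width: 52.4
grasp_force: 30.0
```

Contact was felt. I'll release it and go back for the near-left pot at about (429, -303).

Emit:
{"fn": "servo_tool", "kwargs": {"plan": [[[0.6,0,0,0,0,0,0],[-0.6,0,0,0,0,0,0],[-0.6,0,0,0,0,0,0],[-0.6,0,0,0,0,0,0]]]}}

```text
t: 14.95
ee_pos: [469.3, -14.2, 195.9]
orientation: [2.164, 2.276, 0.001]
ft_force: [-0.3, -0.7, -0.9]
width: 68.6
grasp_force: 0.0
```

Emit:
{"fn": "servo_tool", "kwargs": {"plan": [[[-0.6,0,0,0.5,0,0,0],[-0.6,0,0,1,0,0,0],[-0.6,-0.1,-0.5,0.8,0,0,0],[-0.6,-0.15,-1,0,0,0,0],[-0.6,-0.15,-1,0,0,0,0]]]}}

```text
t: 15.37
ee_pos: [454.1, -114.9, 289.9]
orientation: [2.157, 2.277, 0.004]
ft_force: [1.0, -0.3, -0.8]
width: 70.5
grasp_force: 0.0
```

Emit:
{"fn": "servo_tool", "kwargs": {"plan": [[[-0.64,-0.15,-1,0,0,0,0],[-0.64,-0.15,-1,0,0,0,0],[-0.64,-0.15,-1,0,0,0,0],[-0.64,-0.15,-1,0,0,0,0],[-0.64,0,0,0,0,0,0]]]}}

```text
t: 15.78
ee_pos: [428.5, -280.1, 287.9]
orientation: [2.167, 2.27, -0.002]
ft_force: [0.1, -0.3, 0.5]
width: 71.6
grasp_force: 0.0
```

```bash
python3 look.py
```

```text
top [239.8 202.9] [233, 195, 14, 17, 186] z27 [544.  24.] z132 [467. -13.]
top [320.2 232.3] [314, 225, 14, 16, 166] z27 [ 521. -301.] z132 [ 446. -315.]
top [313.2 252.3] [307, 245, 14, 16, 184] z27 [ 430. -303.] z132 [ 362. -317.]
side [440.6 208.8] [434, 202, 11, 14, 30] z27 [ 766. -749.] z132 [ 586. -704.]
side [207.7 207.5] [201, 205, 13, 6, 51] z27 [662. 157.] z132 [493. 108.]
side [224.5 212.4] [218, 206, 13, 16, 137] z27 [635.  84.] z132 [468.  43.]
side [240.9 214.1] [235, 207, 13, 16, 169] z27 [630.  20.] z132 [464. -15.]
side [323.9 244.4] [318, 230, 13, 30, 333] z27 [ 469. -303.] z132 [ 320. -304.]
[ 428.50880996 -275.48232759  287.23919965]
```

Emit:
{"fn": "servo_tool", "kwargs": {"plan": [[[-0.64,0.02,-0.68,-0.6,0,0,0],[-0.64,0,0,-1,0,0,0],[-0.64,0,0,-1,0,0,0],[-0.64,0,0,-1,0,0,0],[-0.64,0,0,-0.9,0,0,0]]]}}

```text
t: 16.3
ee_pos: [429.8, -299.6, 105.6]
orientation: [-2.162, -2.278, -0.0]
ft_force: [-0.5, -0.5, -0.6]
width: 71.7
grasp_force: 0.0
```

Emit:
{"fn": "servo_tool", "kwargs": {"plan": [[[-0.64,0,0,-0.43,0,0,0],[-0.64,0,0,0,0,0,0],[1,0,0,0,0,0,0],[1,0,0,0,0,0,0],[1,0,0,0,0,0,0]]]}}

```text
t: 16.72
ee_pos: [431.0, -301.6, 92.0]
orientation: [2.162, 2.276, 0.001]
ft_force: [0.2, 0.1, -0.4]
width: 55.5
grasp_force: 0.0
```

Emit:
{"fn": "servo_tool", "kwargs": {"plan": [[[1,0,0,0,0,0,0],[1,0,0,0,0,0,0],[1,0,0,0,0,0,0]]]}}

```text
t: 16.97
ee_pos: [430.8, -301.8, 92.0]
orientation: [2.163, 2.275, 0.001]
ft_force: [2.0, 3.8, 7.6]
width: 52.7
grasp_force: 30.0
```

Emit:
{"fn": "servo_tool", "kwargs": {"plan": [[[1,0,0,0.6,0,0,0],[1,0,0,1,0,0,0],[1,0,0,1,0,0,0],[1,0.1,0.5,0.8,0,0,0],[1,0.1,0.5,0.8,0,0,0]]]}}

```text
t: 17.38
ee_pos: [437.5, -261.6, 260.8]
orientation: [2.166, 2.273, 0.0]
ft_force: [0.4, 0.3, -2.4]
width: 52.4
grasp_force: 30.0
```

Emit:
{"fn": "servo_tool", "kwargs": {"plan": [[[1,0.2,0.9,0.28,0,0,0],[1,0.2,0.95,0,0,0,0],[1,0.2,0.95,0,0,0,0],[1,0.2,0.95,0,0,0,0],[1,0.1,0.93,0,0,0,0]]]}}

```text
t: 17.8
ee_pos: [474.0, -72.6, 270.5]
orientation: [2.164, 2.275, 0.002]
ft_force: [0.7, 0.8, -3.3]
width: 52.3
grasp_force: 30.0
```

Emit:
{"fn": "servo_tool", "kwargs": {"plan": [[[1,0,0,-0.5,0,0,0],[1,0,0,-0.7,0,0,0],[1,0,0,-0.5,0,0,0],[1,0,0,0,0,0,0],[1,0,0,0,0,0,0]]]}}

```text
t: 18.22
ee_pos: [473.1, -74.1, 201.4]
orientation: [-2.163, -2.276, 0.002]
ft_force: [-0.4, 0.1, -2.5]
width: 52.8
grasp_force: 30.0
```

Emit:
{"fn": "servo_tool", "kwargs": {"plan": [[[1,0,0,-0.07,0,0,0],[1,0,0,0,0,0,0]]]}}

```text
t: 18.38
ee_pos: [474.4, -74.6, 199.7]
orientation: [2.164, 2.275, 0.002]
ft_force: [0.5, 0.3, -3.0]
width: 52.5
grasp_force: 30.0
```

Emit:
{"fn": "servo_tool", "kwargs": {"plan": [[[1,0,0,-0.06,0,0,0],[1,0,0,0,0,0,0]]]}}

```text
t: 18.55
ee_pos: [474.1, -74.5, 196.9]
orientation: [2.164, 2.276, 0.001]
ft_force: [1.3, 0.1, -1.5]
width: 52.9
grasp_force: 30.0
```

Emit:
{"fn": "servo_tool", "kwargs": {"plan": [[[1,0,0,-0.03,0,0,0],[1,0,0,0,0,0,0]]]}}

```text
t: 18.72
ee_pos: [474.2, -74.5, 196.7]
orientation: [2.164, 2.276, 0.001]
ft_force: [-4.5, 0.6, 14.4]
width: 52.8
grasp_force: 30.0
```

Emit:
{"fn": "servo_tool", "kwargs": {"plan": [[[1,0,0,0,0,0,0]]]}}

```text
t: 18.8
ee_pos: [474.1, -74.5, 196.7]
orientation: [2.164, 2.276, 0.001]
ft_force: [-5.0, -0.3, 13.9]
width: 52.3
grasp_force: 30.0
```

Emit:
{"fn": "servo_tool", "kwargs": {"plan": [[[0.6,0,0,0,0,0,0],[-0.6,0,0,0,0,0,0],[-0.6,0,0,0,0,0,0],[-0.6,0,0,0,0,0,0]]]}}

```text
t: 19.13
ee_pos: [474.1, -74.4, 195.5]
orientation: [2.164, 2.276, 0.001]
ft_force: [0.8, -0.3, 0.1]
width: 68.3
grasp_force: 0.0
```

Emit:
{"fn": "servo_tool", "kwargs": {"plan": [[[-0.6,0,0,0.5,0,0,0],[-0.6,0,0,1,0,0,0],[-0.6,0.1,-0.5,0.8,0,0,0],[-0.7,0.2,-1,0,0,0,0],[-0.7,0.2,-1,0,0,0,0]]]}}

```text
t: 19.55
ee_pos: [495.1, -175.1, 289.8]
orientation: [2.158, 2.276, 0.004]
ft_force: [0.2, -0.3, -0.4]
width: 74.3
grasp_force: 0.0
```

Emit:
{"fn": "servo_tool", "kwargs": {"plan": [[[-0.7,0.2,-1,0,0,0,0],[-0.7,0.2,-1,0,0,0,0],[-0.7,0.2,-0.8,0,0,0,0],[-0.7,0,0,0,0,0,0]]]}}

```text
t: 19.88
ee_pos: [519.1, -291.6, 287.3]
orientation: [2.166, 2.27, -0.0]
ft_force: [0.2, -0.2, 1.1]
width: 74.8
grasp_force: 0.0
```

```bash
python3 look.py
python3 - <<'E'
from h import *
print(onz('side',(306,219),0),onz('top',(313,204),0),onz('side',(309,192),107))
E
```

```text
top [239.9 203. ] [233, 195, 14, 17, 189] z27 [544.  24.] z132 [467. -14.]
top [257.1 207. ] [250, 199, 14, 17, 189] z27 [549. -44.] z132 [472. -77.]
top [320.2 232.4] [314, 225, 14, 16, 165] z27 [ 521. -301.] z132 [ 446. -315.]
side [440.1 209.2] [434, 202, 11, 16, 34] z27 [ 763. -746.] z132 [ 583. -701.]
side [207.6 207.6] [201, 205, 13, 6, 52] z27 [661. 157.] z132 [492. 108.]
side [224.5 212.4] [218, 206, 13, 16, 138] z27 [635.  84.] z132 [468.  43.]
side [240.9 214.1] [235, 207, 13, 16, 167] z27 [630.  20.] z132 [464. -15.]
side [259.3 214.5] [253, 207, 13, 16, 171] z27 [636. -50.] z132 [469. -78.]
side [324.2 236.6] [318, 230, 13, 15, 155] z27 [ 518. -302.] z132 [ 363. -303.]
[ 517.51963113 -287.18048419  286.53408273]
[ 668.95819904 -226.71350362    0.        ] [ 659.2321094  -231.58405741    0.        ] [ 691.66737677 -233.02849217  107.        ]
```

Emit:
{"fn": "servo_tool", "kwargs": {"plan": [[[-0.64,0.05,-0.37,-0.6,0,0,0],[-0.64,0,0,-1,0,0,0],[-0.64,0,0,-1,0,0,0],[-0.64,0,0,-1,0,0,0],[-0.64,0,0,-0.9,0,0,0]]]}}

```text
t: 20.4
ee_pos: [519.1, -299.1, 105.3]
orientation: [-2.162, -2.277, 0.0]
ft_force: [0.3, -0.1, 0.2]
width: 72.2
grasp_force: 0.0
```

Emit:
{"fn": "servo_tool", "kwargs": {"plan": [[[-0.64,0,0,-0.42,0,0,0],[-0.64,0,0,0,0,0,0],[1,0,0,0,0,0,0],[1,0,0,0,0,0,0],[1,0,0,0,0,0,0]]]}}

```text
t: 20.82
ee_pos: [520.9, -301.1, 92.3]
orientation: [2.162, 2.275, 0.001]
ft_force: [-1.0, -0.7, 0.6]
width: 55.6
grasp_force: 0.0
```

Emit:
{"fn": "servo_tool", "kwargs": {"plan": [[[1,0,0,0,0,0,0],[1,0,0,0,0,0,0],[1,0,0,0,0,0,0]]]}}

```text
t: 21.07
ee_pos: [521.0, -301.4, 92.3]
orientation: [2.162, 2.275, 0.002]
ft_force: [1.1, 2.8, 7.3]
width: 52.6
grasp_force: 30.0
```

Emit:
{"fn": "servo_tool", "kwargs": {"plan": [[[1,0,0,0.6,0,0,0],[1,0,0,1,0,0,0],[1,0,0,1,0,0,0],[1,0,0,1,0,0,0],[1,-0.2,0.4,0.85,0,0,0]]]}}

```text
t: 21.48
ee_pos: [513.0, -287.0, 272.0]
orientation: [2.162, 2.272, 0.001]
ft_force: [1.8, -0.3, -2.0]
width: 52.6
grasp_force: 30.0
```

Emit:
{"fn": "servo_tool", "kwargs": {"plan": [[[1,-0.25,0.95,0,0,0,0],[1,-0.25,0.95,0,0,0,0],[1,-0.25,0.95,0,0,0,0],[1,-0.18,0.9,0,0,0,0],[1,0,0,-0.3,0,0,0]]]}}

```text
t: 21.9
ee_pos: [472.8, -130.6, 258.1]
orientation: [2.162, 2.28, 0.002]
ft_force: [0.1, -0.9, -2.4]
width: 52.4
grasp_force: 30.0
```

Emit:
{"fn": "servo_tool", "kwargs": {"plan": [[[1,0,0,-0.5,0,0,0],[1,0,0,-0.5,0,0,0],[1,0,0,-0.4,0,0,0],[1,0,0,0,0,0,0],[1,0,0,0,0,0,0]]]}}

```text
t: 22.32
ee_pos: [474.1, -134.9, 200.2]
orientation: [-2.164, -2.276, 0.001]
ft_force: [-0.2, -0.1, -2.4]
width: 52.6
grasp_force: 30.0
```

Emit:
{"fn": "servo_tool", "kwargs": {"plan": [[[1,0,0,-0.07,0,0,0],[1,0,0,0,0,0,0]]]}}

```text
t: 22.48
ee_pos: [475.1, -135.3, 198.3]
orientation: [2.164, 2.276, 0.001]
ft_force: [0.2, 0.9, -3.3]
width: 52.7
grasp_force: 30.0
```

Emit:
{"fn": "servo_tool", "kwargs": {"plan": [[[1,0,0,-0.06,0,0,0],[1,0,0,0,0,0,0]]]}}

```text
t: 22.65
ee_pos: [475.3, -135.3, 197.0]
orientation: [2.163, 2.275, 0.001]
ft_force: [-3.7, 1.0, 12.2]
width: 52.4
grasp_force: 30.0
```

Emit:
{"fn": "servo_tool", "kwargs": {"plan": [[[1,0,0,0,0,0,0]]]}}

```text
t: 22.73
ee_pos: [475.3, -135.3, 197.0]
orientation: [2.163, 2.275, 0.002]
ft_force: [-3.8, 1.6, 11.8]
width: 52.7
grasp_force: 30.0
```

Emit:
{"fn": "servo_tool", "kwargs": {"plan": [[[0.6,0,0,0,0,0,0],[-0.6,0,0,0,0,0,0],[-0.6,0,0,0,0,0,0],[-0.6,0,0,0,0,0,0]]]}}

```text
t: 23.07
ee_pos: [475.0, -135.2, 195.7]
orientation: [2.164, 2.276, 0.001]
ft_force: [-0.3, 0.2, 0.8]
width: 68.6
grasp_force: 0.0
```

Emit:
{"fn": "servo_tool", "kwargs": {"plan": [[[-0.6,0,0,0.5,0,0,0],[-0.6,0,0,1,0,0,0],[-0.6,0,0,1,0,0,0],[-0.6,0,0,1,0,0,0],[-0.6,0,0,0,0,0,0]]]}}

```text
t: 23.48
ee_pos: [477.7, -136.0, 342.5]
orientation: [2.157, 2.269, 0.009]
ft_force: [0.9, -0.4, 0.1]
width: 70.2
grasp_force: 0.0
```

```bash
python3 look.py
python3 - <<'E'
from h import *
a=img('top');b=img('side')
im=np.vstack([a[140:270,130:330],b[160:290,130:330]])
save(cv2.resize(im,None,fx=2.3,fy=2.3,interpolation=cv2.INTER_CUBIC),'e.png')
R=[]
for im in(a,b):
  for lo in((0,160,110),(174,160,110)):
    for c,s in blobs(im,lo,(lo[0]+6,255,255),8):
      if c[1]>150 and c[0]<320:print(c,s)
E
```

```text
top [239.9 203. ] [233, 195, 14, 17, 188] z27 [544.  24.] z132 [467. -14.]
top [257.1 207. ] [251, 199, 13, 17, 187] z27 [549. -44.] z132 [472. -77.]
top [272.9 211.4] [267, 204, 13, 16, 191] z27 [ 550. -107.] z132 [ 473. -135.]
side [440.5 207.7] [434, 202, 11, 14, 27] z27 [ 775. -749.] z132 [ 594. -704.]
side [207.6 207.6] [201, 205, 13, 6, 52] z27 [661. 157.] z132 [492. 108.]
side [224.5 212.4] [218, 206, 13, 16, 138] z27 [635.  84.] z132 [468.  43.]
side [240.9 214.1] [235, 207, 13, 16, 167] z27 [630.  20.] z132 [464. -15.]
side [259.2 214.4] [253, 207, 13, 16, 170] z27 [637. -50.] z132 [470. -77.]
side [276.2 215.4] [270, 208, 13, 16, 165] z27 [ 638. -115.] z132 [ 471. -136.]
[ 475.25002458 -135.26912398  336.69307282]
[163.5 207.5] [161, 204, 6, 8, 33]
[295.5 224.4] [293, 221, 6, 7, 33]
[301.9 222.5] [300, 220, 5, 6, 24]
```

View pics/e.png

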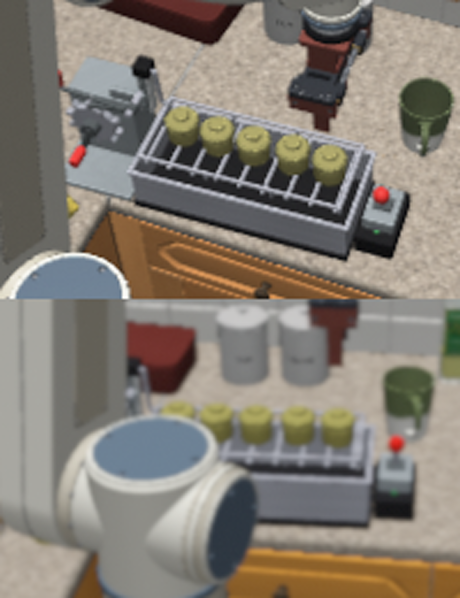

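All five pots stand upright on the rack. The crank handle shows at (163,207) in the top picture and the knob is hidden by the arm. I'm computing the knob position at its known height from the first-view pixels.

Run:
```python
from h import *
for n,c in(('top',(153.3,173.1)),('side',(148.5,194.6))): print([onz(n,c,z).round(1) for z in (200,205)])
print('crank',tri((163.5,207.5),(159.9,234.7)))
yw=.05;R=np.array([[np.cos(yw),-np.sin(yw)],[np.sin(yw),np.cos(yw)]])
for p in((427,291),(431,293)): print(R.T@(np.array(p)-[470,-9]))
```

```text
[array([433.6, 297. , 200. ]), array([429.8, 293.9, 205. ])]
[array([440.8, 296.4, 200. ]), array([432.3, 292.7, 205. ])]
crank (array([392.1, 256.9,  72.7]), np.float64(2.0))
[-27.95251042 301.7741824 ]
[-23.85755104 303.57176624]
```

Emit:
{"fn": "servo_tool", "kwargs": {"plan": [[[-0.3,-0.07,1,0,0,0,0],[-0.3,-0.07,1,0,0,0,0],[-0.3,-0.07,1,0,0,0,0],[-0.3,-0.07,1,0,0,0,0],[-0.3,-0.07,1,0,0,0,0]]]}}

```text
t: 24.1
ee_pos: [459.2, 66.4, 333.0]
orientation: [-2.164, -2.274, 0.005]
ft_force: [0.5, -0.2, -0.5]
width: 57.0
grasp_force: 0.0
```

Emit:
{"fn": "servo_tool", "kwargs": {"plan": [[[-0.3,-0.07,1,0,0,0,0],[-0.3,-0.07,1,0,0,0,0],[-0.3,-0.07,1,0,0,0,0],[-0.3,-0.07,1,0,0,0,0],[-0.3,0,0,0,0,0,0]]]}}

```text
t: 24.52
ee_pos: [448.2, 230.1, 333.1]
orientation: [-2.157, -2.28, 0.002]
ft_force: [0.5, -0.3, 0.2]
width: 57.2
grasp_force: 0.0
```

Run:
```python
from h import *
for n in('top','side'):
  im=img(n);save(im,n+'3.png')
  for lo in((0,160,110),(174,160,110)):
    for c,s in blobs(im,lo,(lo[0]+6,255,255),6):
      if c[1]>150 and c[0]<320:print(n,c,s,onz(n,c,202).round(1))
```

```text
top [153.6 173.4] [151, 170, 5, 8, 28] [431.2 294.1 202. ]
top [163.5 207.5] [161, 204, 6, 8, 33] [308.5 188.9 202. ]
top [295.5 224.4] [293, 221, 6, 7, 33] [ 397.9 -240.7  202. ]
side [301.9 222.5] [300, 220, 5, 6, 24] [ 328.7 -232.9  202. ]
```

Emit:
{"fn": "servo_tool", "kwargs": {"plan": [[[-0.3,-0.2,0.9,0,0,0,0],[-0.3,-0.23,0.83,0,0,0,0],[-0.3,0,0,-0.3,0,0,0],[-0.3,0,0,-0.3,0,0,0],[-0.3,0,0,0,0,0,0]]]}}

```text
t: 25.03
ee_pos: [431.0, 292.2, 307.9]
orientation: [-2.165, -2.275, 0.01]
ft_force: [0.3, -0.7, -0.8]
width: 57.1
grasp_force: 0.0
```

Run:
```python
from h import *
a=img('top');b=img('side')
im=np.hstack([a[130:230,110:210],b[150:250,110:210]])
save(cv2.resize(im,None,fx=4,fy=4,interpolation=cv2.INTER_CUBIC),'f.png')
print(readout.get_obs()['ee_pos'])
```

```text
[432.10954685 292.62442858 310.04155005]
```

View pics/f.png

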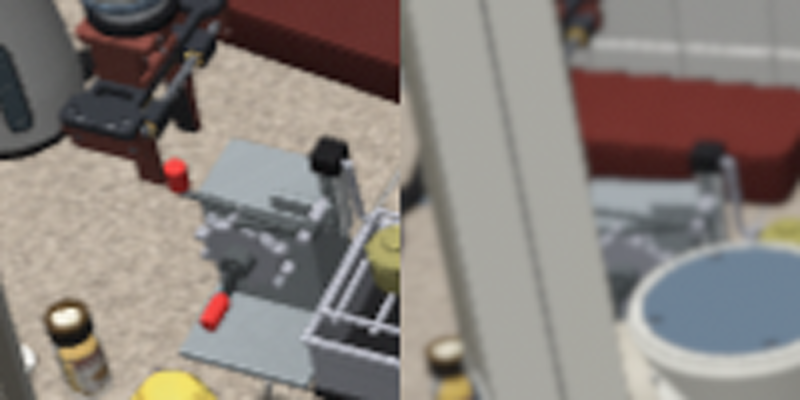

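The top view shows the fingers straddling above the knob (crop pixel (178,177)), with the pawl lying in the wheel. I'll lower around the knob and grip it.

Emit:
{"fn": "servo_tool", "kwargs": {"plan": [[[-0.3,0.02,0.04,-0.4,0,0,0],[-0.3,0,0,-0.4,0,0,0],[-0.3,0,0,0,0,0,0]]]}}

```text
t: 25.38
ee_pos: [432.4, 294.1, 277.2]
orientation: [-2.166, -2.275, 0.006]
ft_force: [-0.3, -1.0, 0.5]
width: 57.1
grasp_force: 0.0
```

Emit:
{"fn": "servo_tool", "kwargs": {"plan": [[[-0.3,0,0,-0.32,0,0,0],[-0.3,0,0,0,0,0,0],[1,0,0,0,0,0,0],[1,0,0,0,0,0,0],[1,0,0,0,0,0,0]]]}}

```text
t: 25.8
ee_pos: [433.4, 295.8, 267.3]
orientation: [2.165, 2.276, 0.002]
ft_force: [0.8, 0.1, -1.0]
width: 40.5
grasp_force: 0.0
```

Emit:
{"fn": "servo_tool", "kwargs": {"plan": [[[1,0,0,0,0,0,0],[1,0,0,0,0,0,0],[1,0,0,0,0,0,0],[1,0,0,0,0,0,0]]]}}

```text
t: 26.13
ee_pos: [432.2, 295.8, 266.3]
orientation: [-2.164, -2.276, 0.002]
ft_force: [-4.5, 2.4, 2.1]
width: 19.3
grasp_force: 30.0
```

```bash
cat > rack.py <<'E'
from h import *
im=img('top');save(im,'last_top.png')
D=np.arange(-5,96,.5)
for (x,y),u0 in(((470,-15),(239.9,203.)),((474,-75),(257.1,207.)),((475,-135),(272.9,211.4))):
    P=proj('top',[[x,y,132-d] for d in D]);P=P-P[10]+np.array(u0)
    B=[c for c,s in blobs(im,(22,90,60),(34,255,255),60)]
    e=[(np.linalg.norm(P-c,axis=1).min(),D[np.linalg.norm(P-c,axis=1).argmin()]) for c in B]
    print(min(e))
print(readout.get_obs()['t'],readout.get_obs()['ee_pos'])
E
python3 rack.py
```

```text
(np.float64(0.011994881179426606), np.float64(0.5))
(np.float64(0.010883912410410746), np.float64(-0.5))
(np.float64(0.10000000000002274), np.float64(0.0))
26.1833 [432.22777784 295.85413348 266.29316334]
```

Emit:
{"fn": "servo_tool", "kwargs": {"plan": [[[1,0,-0.08,0.35,0,0,0],[1,0,-0.15,0.32,0,0,0],[1,0,0,0,0,0,0],[1,0,0,0,0,0,0]]]}}

```text
t: 26.52
ee_pos: [432.6, 286.1, 293.1]
orientation: [-2.165, -2.277, 0.001]
ft_force: [-3.4, -1.5, -2.1]
width: 19.1
grasp_force: 30.0
```

```bash
python3 rack.py
```

```text
(np.float64(0.062023505802305014), np.float64(5.0))
(np.float64(0.12597587305898075), np.float64(5.0))
(np.float64(0.009587721322297816), np.float64(4.5))
26.5667 [432.60313904 286.27006332 292.77457493]
```

Emit:
{"fn": "servo_tool", "kwargs": {"plan": [[[1,0,0,0,0,0,0],[1,0,0,0,0,0,0],[1,0,0,0,0,0,0],[1,0,0,0,0,0,0],[1,0,0,0,0,0,0]]]}}

```text
t: 26.98
ee_pos: [432.7, 286.4, 292.7]
orientation: [-2.164, -2.277, 0.002]
ft_force: [-3.5, -3.2, -0.7]
width: 19.4
grasp_force: 30.0
```

```bash
python3 rack.py
```

```text
(np.float64(0.10487223942993834), np.float64(16.5))
(np.float64(0.08920414251847232), np.float64(16.5))
(np.float64(0.0715804921487391), np.float64(16.0))
27.0333 [432.67398098 286.35290433 292.72445374]
```

Emit:
{"fn": "servo_tool", "kwargs": {"plan": [[[1,0,0,0,0,0,0],[1,0,0,0,0,0,0],[1,0,0,0,0,0,0],[1,0,0,0,0,0,0],[1,0,0,0,0,0,0]]]}}

```text
t: 27.45
ee_pos: [432.7, 286.3, 292.8]
orientation: [-2.164, -2.277, 0.002]
ft_force: [-4.5, -4.1, -1.9]
width: 19.3
grasp_force: 30.0
```

Emit:
{"fn": "servo_tool", "kwargs": {"plan": [[[1,0,0,0,0,0,0],[1,0,0,0,0,0,0],[1,0,0,0,0,0,0],[1,0,0.15,-0.32,0,0,0],[1,0,0.08,-0.35,0,0,0]]]}}

```text
t: 27.87
ee_pos: [432.3, 296.4, 266.7]
orientation: [-2.164, -2.275, -0.001]
ft_force: [-10.1, 0.9, 8.1]
width: 19.3
grasp_force: 30.0
```

Emit:
{"fn": "servo_tool", "kwargs": {"plan": [[[-0.3,0,0,0,0,0,0],[-0.3,0,0,0,0,0,0],[-0.3,0,0,0,0,0,0],[-0.3,0,0,0,0,0,0],[-0.3,0,0,0,0,0,0]]]}}

```text
t: 28.28
ee_pos: [433.8, 296.0, 267.2]
orientation: [2.164, 2.276, 0.004]
ft_force: [0.1, 0.1, 0.6]
width: 49.4
grasp_force: 0.0
```

```bash
python3 rack.py; sleep 0; python3 rack.py
```

```text
(np.float64(0.06143363827911439), np.float64(37.0))
(np.float64(0.18643498120631022), np.float64(36.5))
(np.float64(0.04271766030006035), np.float64(37.5))
28.3333 [433.597369   295.91145027 267.01171332]
(np.float64(0.06143363827911439), np.float64(37.0))
(np.float64(0.1859958758374095), np.float64(36.0))
(np.float64(0.0321780375497879), np.float64(37.0))
28.3833 [433.44060142 295.83917534 266.87161632]
```

The rack has caught at about 37 mm. I'm holding still for more than 6 s.

Emit:
{"fn": "servo_tool", "kwargs": {"plan": [[[-0.3,0,0,0,0,0,0],[-0.3,0,0,0,0,0,0],[-0.3,0,0,0,0,0,0],[-0.3,0,0,0,0,0,0],[-0.3,0,0,0,0,0,0]]]}}

```text
t: 28.8
ee_pos: [433.0, 295.7, 266.3]
orientation: [2.164, 2.277, -0.0]
ft_force: [0.8, -0.6, -0.4]
width: 57.1
grasp_force: 0.0
```

Emit:
{"fn": "servo_tool", "kwargs": {"plan": [[[-0.3,0,0,0,0,0,0],[-0.3,0,0,0,0,0,0],[-0.3,0,0,0,0,0,0],[-0.3,0,0,0,0,0,0],[-0.3,0,0,0,0,0,0]]]}}

```text
t: 29.22
ee_pos: [433.0, 295.8, 266.3]
orientation: [-2.164, -2.277, 0.0]
ft_force: [0.6, 0.4, -0.2]
width: 57.3
grasp_force: 0.0
```

Emit:
{"fn": "servo_tool", "kwargs": {"plan": [[[-0.3,0,0,0,0,0,0],[-0.3,0,0,0,0,0,0],[-0.3,0,0,0,0,0,0],[-0.3,0,0,0,0,0,0],[-0.3,0,0,0,0,0,0]]]}}

```text
t: 29.63
ee_pos: [433.0, 295.8, 266.3]
orientation: [2.164, 2.277, 0.0]
ft_force: [-0.2, -0.4, 0.5]
width: 57.1
grasp_force: 0.0
```

Emit:
{"fn": "servo_tool", "kwargs": {"plan": [[[-0.3,0,0,0,0,0,0],[-0.3,0,0,0,0,0,0],[-0.3,0,0,0,0,0,0],[-0.3,0,0,0,0,0,0],[-0.3,0,0,0,0,0,0]]]}}

```text
t: 30.05
ee_pos: [433.0, 295.8, 266.3]
orientation: [-2.165, -2.277, 0.0]
ft_force: [0.1, 0.1, 0.2]
width: 56.9
grasp_force: 0.0
```

Emit:
{"fn": "servo_tool", "kwargs": {"plan": [[[-0.3,0,0,0,0,0,0],[-0.3,0,0,0,0,0,0],[-0.3,0,0,0,0,0,0],[-0.3,0,0,0,0,0,0],[-0.3,0,0,0,0,0,0]]]}}

```text
t: 30.47
ee_pos: [433.0, 295.8, 266.3]
orientation: [2.164, 2.277, -0.0]
ft_force: [-0.7, 0.2, -0.1]
width: 57.1
grasp_force: 0.0
```

Emit:
{"fn": "servo_tool", "kwargs": {"plan": [[[-0.3,0,0,0,0,0,0],[-0.3,0,0,0,0,0,0],[-0.3,0,0,0,0,0,0],[-0.3,0,0,0,0,0,0],[-0.3,0,0,0,0,0,0]]]}}

```text
t: 30.88
ee_pos: [433.0, 295.7, 266.3]
orientation: [2.164, 2.277, -0.0]
ft_force: [0.3, -0.3, -0.0]
width: 57.2
grasp_force: 0.0
```

Emit:
{"fn": "servo_tool", "kwargs": {"plan": [[[-0.3,0,0,0,0,0,0],[-0.3,0,0,0,0,0,0],[-0.3,0,0,0,0,0,0],[-0.3,0,0,0,0,0,0],[-0.3,0,0,0,0,0,0]]]}}

```text
t: 31.3
ee_pos: [433.0, 295.7, 266.3]
orientation: [-2.165, -2.277, 0.0]
ft_force: [0.6, 0.3, -0.1]
width: 57.0
grasp_force: 0.0
```

Emit:
{"fn": "servo_tool", "kwargs": {"plan": [[[-0.3,0,0,0,0,0,0],[-0.3,0,0,0,0,0,0],[-0.3,0,0,0,0,0,0],[-0.3,0,0,0,0,0,0],[-0.3,0,0,0,0,0,0]]]}}

```text
t: 31.72
ee_pos: [433.0, 295.7, 266.3]
orientation: [-2.165, -2.277, 0.0]
ft_force: [-0.4, 0.6, 0.7]
width: 57.0
grasp_force: 0.0
```

Emit:
{"fn": "servo_tool", "kwargs": {"plan": [[[-0.3,0,0,0,0,0,0],[-0.3,0,0,0,0,0,0],[-0.3,0,0,0,0,0,0],[-0.3,0,0,0,0,0,0],[-0.3,0,0,0,0,0,0]]]}}

```text
t: 32.13
ee_pos: [433.0, 295.7, 266.3]
orientation: [2.164, 2.277, 0.0]
ft_force: [0.6, -0.2, 0.2]
width: 57.4
grasp_force: 0.0
```

Emit:
{"fn": "servo_tool", "kwargs": {"plan": [[[-0.3,0,0,0,0,0,0],[-0.3,0,0,0,0,0,0],[-0.3,0,0,0,0,0,0],[-0.3,0,0,0,0,0,0],[-0.3,0,0,0,0,0,0]]]}}

```text
t: 32.55
ee_pos: [433.0, 295.8, 266.3]
orientation: [-2.164, -2.277, -0.0]
ft_force: [0.6, 0.0, -0.9]
width: 56.9
grasp_force: 0.0
```

Emit:
{"fn": "servo_tool", "kwargs": {"plan": [[[-0.3,0,0,0,0,0,0],[-0.3,0,0,0,0,0,0],[-0.3,0,0,0,0,0,0],[-0.3,0,0,0,0,0,0],[-0.3,0,0,0,0,0,0]]]}}

```text
t: 32.97
ee_pos: [433.0, 295.7, 266.3]
orientation: [-2.165, -2.277, 0.0]
ft_force: [0.5, -0.4, -0.5]
width: 57.1
grasp_force: 0.0
```

Emit:
{"fn": "servo_tool", "kwargs": {"plan": [[[-0.3,0,0,0,0,0,0],[-0.3,0,0,0,0,0,0],[-0.3,0,0,0,0,0,0],[-0.3,0,0,0,0,0,0],[-0.3,0,0,0,0,0,0]]]}}

```text
t: 33.38
ee_pos: [433.0, 295.7, 266.3]
orientation: [-2.164, -2.277, 0.0]
ft_force: [0.2, -0.1, 0.3]
width: 57.3
grasp_force: 0.0
```

Emit:
{"fn": "servo_tool", "kwargs": {"plan": [[[-0.3,0,0,0,0,0,0],[-0.3,0,0,0,0,0,0],[-0.3,0,0,0,0,0,0],[-0.3,0,0,0,0,0,0],[-0.3,0,0,0,0,0,0]]]}}

```text
t: 33.8
ee_pos: [433.0, 295.8, 266.3]
orientation: [-2.164, -2.277, -0.0]
ft_force: [0.0, 0.3, 1.4]
width: 57.0
grasp_force: 0.0
```

Emit:
{"fn": "servo_tool", "kwargs": {"plan": [[[-0.3,0,0,0,0,0,0],[-0.3,0,0,0,0,0,0],[-0.3,0,0,0,0,0,0],[-0.3,0,0,0,0,0,0],[-0.3,0,0,0,0,0,0]]]}}

```text
t: 34.22
ee_pos: [433.0, 295.8, 266.3]
orientation: [-2.164, -2.277, 0.0]
ft_force: [-0.2, 0.4, -0.7]
width: 57.0
grasp_force: 0.0
```

Emit:
{"fn": "servo_tool", "kwargs": {"plan": [[[-0.3,0,0,0,0,0,0],[-0.3,0,0,0,0,0,0],[-0.3,0,0,0,0,0,0],[-0.3,0,0,0,0,0,0],[-0.3,0,0,0,0,0,0]]]}}

```text
t: 34.63
ee_pos: [433.0, 295.8, 266.3]
orientation: [-2.165, -2.277, -0.0]
ft_force: [-0.1, -0.1, -0.5]
width: 57.4
grasp_force: 0.0
```

```bash
python3 rack.py
python3 - <<'E'
from h import *
a=cv2.cvtColor(cv2.imread('pics/last_top.png'),cv2.COLOR_BGR2RGB)
for c,s in blobs(a,(0,160,110),(6,255,255),6):
  if c[1]>150 and c[0]<320: print(c)
save(cv2.resize(a[130:260,110:310],None,fx=4,fy=4,interpolation=cv2.INTER_CUBIC),'g.png')
E
```

```text
(np.float64(0.06143363827911439), np.float64(37.0))
(np.float64(0.1859958758374095), np.float64(36.0))
(np.float64(0.04271766030006035), np.float64(37.5))
34.6833 [432.98155086 295.7518852  266.27444034]
[153.4 173.4]
[168.4 193. ]
[295.5 224.4]
```

View pics/g.png

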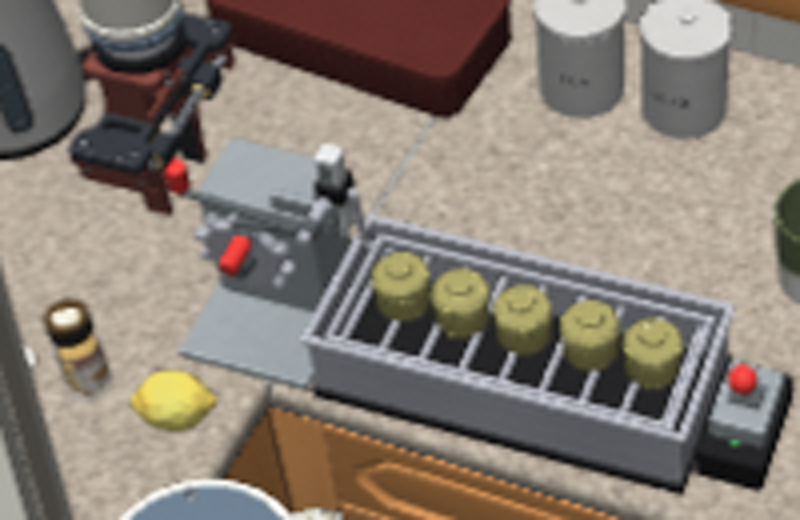

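The rack has rested at 37 mm for over 6 s. The knob is back at its first pixel (153,173), so the pawl is seated. Now the second descent.

Emit:
{"fn": "servo_tool", "kwargs": {"plan": [[[1,0,0,0,0,0,0],[1,0,0,0,0,0,0],[1,0,0,0,0,0,0],[1,0,0,0,0,0,0],[1,0,0,0,0,0,0]]]}}

```text
t: 35.1
ee_pos: [433.0, 295.8, 266.3]
orientation: [-2.164, -2.277, 0.0]
ft_force: [-0.6, 1.1, 0.2]
width: 27.3
grasp_force: 0.0
```

Emit:
{"fn": "servo_tool", "kwargs": {"plan": [[[1,0,0,0,0,0,0],[1,0,0,0,0,0,0],[1,0,0,0,0,0,0],[1,0,-0.08,0.35,0,0,0],[1,0,-0.15,0.32,0,0,0]]]}}

```text
t: 35.52
ee_pos: [432.6, 286.3, 292.3]
orientation: [-2.164, -2.278, 0.004]
ft_force: [0.2, -1.5, -3.4]
width: 19.3
grasp_force: 30.0
```

Emit:
{"fn": "servo_tool", "kwargs": {"plan": [[[1,0,0,0,0,0,0],[1,0,0,0,0,0,0],[1,0,0,0,0,0,0],[1,0,0,0,0,0,0],[1,0,0,0,0,0,0]]]}}

```text
t: 35.93
ee_pos: [432.7, 286.3, 292.5]
orientation: [-2.164, -2.277, 0.002]
ft_force: [-3.9, -2.8, -1.6]
width: 19.3
grasp_force: 30.0
```

Emit:
{"fn": "servo_tool", "kwargs": {"plan": [[[1,0,0,0,0,0,0],[1,0,0,0,0,0,0],[1,0,0,0,0,0,0],[1,0,0,0,0,0,0],[1,0,0,0,0,0,0]]]}}

```text
t: 36.35
ee_pos: [432.7, 286.2, 292.7]
orientation: [-2.164, -2.277, 0.002]
ft_force: [-3.9, -3.6, -2.4]
width: 19.5
grasp_force: 30.0
```

Emit:
{"fn": "servo_tool", "kwargs": {"plan": [[[1,0,0,0,0,0,0],[1,0,0,0,0,0,0],[1,0,0,0,0,0,0],[1,0,0,0,0,0,0],[1,0,0,0,0,0,0]]]}}

```text
t: 36.77
ee_pos: [432.7, 286.3, 292.8]
orientation: [-2.164, -2.277, 0.002]
ft_force: [-3.5, -3.1, -1.8]
width: 19.6
grasp_force: 30.0
```

Emit:
{"fn": "servo_tool", "kwargs": {"plan": [[[1,0,0,0,0,0,0],[1,0,0,0,0,0,0],[1,0,0,0,0,0,0],[1,0,0,0,0,0,0],[1,0,0,0,0,0,0]]]}}

```text
t: 37.18
ee_pos: [432.6, 286.2, 292.7]
orientation: [-2.164, -2.277, 0.002]
ft_force: [-4.5, -3.7, -2.5]
width: 19.1
grasp_force: 30.0
```

Emit:
{"fn": "servo_tool", "kwargs": {"plan": [[[1,0,0,0,0,0,0],[1,0,0,0,0,0,0],[1,0,0,0,0,0,0],[1,0,0,0,0,0,0],[1,0,0,0,0,0,0]]]}}

```text
t: 37.6
ee_pos: [432.7, 286.2, 292.8]
orientation: [-2.164, -2.277, 0.002]
ft_force: [-3.8, -3.5, -2.3]
width: 19.3
grasp_force: 30.0
```

Emit:
{"fn": "servo_tool", "kwargs": {"plan": [[[1,0,0,0,0,0,0],[1,0,0,0,0,0,0],[1,0,0,0,0,0,0],[1,0,0,0,0,0,0],[1,0,0,0,0,0,0]]]}}

```text
t: 38.02
ee_pos: [432.7, 286.2, 292.8]
orientation: [-2.164, -2.277, 0.002]
ft_force: [-3.9, -3.3, -2.3]
width: 19.3
grasp_force: 30.0
```

```bash
python3 rack.py
```

```text
(np.float64(0.05779294048313776), np.float64(87.5))
(np.float64(0.12998630417812265), np.float64(86.5))
(np.float64(0.12179470579040585), np.float64(87.0))
38.0667 [432.65138019 286.22651687 292.75024944]
```

Emit:
{"fn": "servo_tool", "kwargs": {"plan": [[[1,0,0,0,0,0,0],[1,0,0,0,0,0,0],[1,0,0,0,0,0,0],[1,0,0,0,0,0,0],[1,0,0,0,0,0,0]]]}}

```text
t: 38.48
ee_pos: [432.7, 286.3, 292.8]
orientation: [-2.164, -2.277, 0.002]
ft_force: [-4.3, -2.8, -2.7]
width: 19.7
grasp_force: 30.0
```

```bash
python3 rack.py
```

```text
(np.float64(0.05779294048313776), np.float64(87.5))
(np.float64(0.1272551632273703), np.float64(86.0))
(np.float64(0.02776613954431754), np.float64(86.5))
38.5333 [432.65201153 286.2146667  292.74984304]
```

Emit:
{"fn": "servo_tool", "kwargs": {"plan": [[[1,0,0.15,-0.32,0,0,0],[1,0,0.08,-0.35,0,0,0],[1,0,0,0,0,0,0],[-0.3,0,0,0,0,0,0],[-0.3,0,0,0,0,0,0]]]}}

```text
t: 38.95
ee_pos: [434.0, 296.6, 266.9]
orientation: [2.164, 2.277, 0.005]
ft_force: [-0.1, 0.4, 1.0]
width: 29.3
grasp_force: 0.0
```

Emit:
{"fn": "servo_tool", "kwargs": {"plan": [[[-0.3,0,0,0,0,0,0],[-0.3,0,0,0,0,0,0],[-0.3,0,0,0,0,0,0],[-0.3,0,0,0,0,0,0],[-0.3,0,0,0,0,0,0]]]}}

```text
t: 39.37
ee_pos: [433.2, 295.8, 266.4]
orientation: [2.165, 2.277, 0.001]
ft_force: [0.1, -0.3, -0.9]
width: 57.0
grasp_force: 0.0
```

Emit:
{"fn": "servo_tool", "kwargs": {"plan": [[[-0.3,0,0,0.3,0,0,0],[-0.3,0,0,0.8,0,0,0],[-0.3,0,0,1,0,0,0],[-0.3,0,-1,0,0,0,0],[-0.3,0,-1,0,0,0,0]]]}}

```text
t: 39.78
ee_pos: [434.1, 216.6, 352.8]
orientation: [2.159, 2.279, 0.009]
ft_force: [0.7, -0.3, -0.8]
width: 57.1
grasp_force: 0.0
```

```bash
python3 rack.py
python3 - <<'E'
from h import *
a=cv2.cvtColor(cv2.imread('pics/last_top.png'),cv2.COLOR_BGR2RGB)
for c,s in blobs(a,(0,160,110),(6,255,255),6):
  if c[1]>150 and c[0]<320: print(c,s)
save(cv2.resize(a[130:260,110:310],None,fx=4,fy=4,interpolation=cv2.INTER_CUBIC),'i.png')
E
```

```text
(np.float64(0.05779294048313776), np.float64(87.5))
(np.float64(0.12998630417812265), np.float64(86.5))
(np.float64(0.12379262804709358), np.float64(86.5))
39.8333 [432.37569659 210.13817033 351.09234135]
[153.5 173.4] [151, 170, 5, 8, 27]
[153.1 197.3] [150, 193, 7, 9, 35]
[295.5 224.4] [293, 221, 6, 7, 33]
```

View pics/i.png

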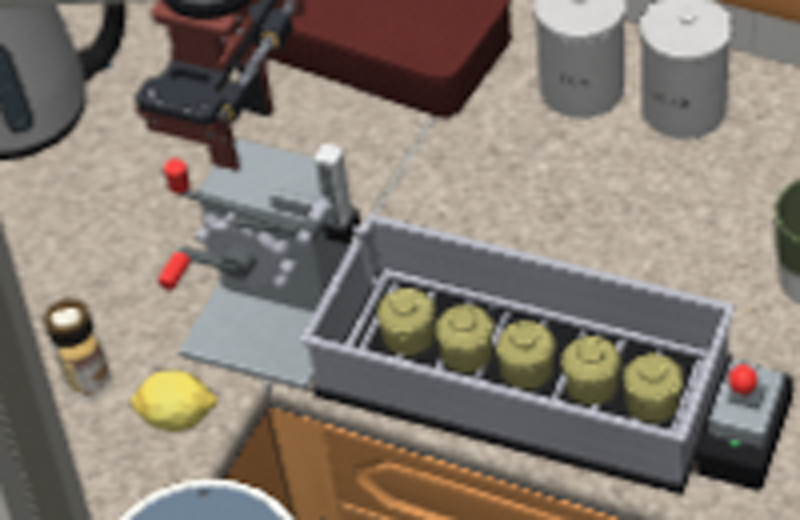

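The pots stand on the lowered rack, and the knob is at its seated pixel (153.5,173.4). Next the heater lever: closed fingers go behind the ball and push in +x.

Emit:
{"fn": "servo_tool", "kwargs": {"plan": [[[1,0,-1,0,0,0,0],[1,0,-1,0,0,0,0],[1,0,-1,0,0,0,0],[1,0,-1,0,0,0,0],[1,-0.1,-1,0,0,0,0]]]}}

```text
t: 40.25
ee_pos: [429.0, 14.0, 350.5]
orientation: [2.164, 2.277, 0.001]
ft_force: [0.6, -0.7, -0.7]
width: 27.5
grasp_force: 0.0
```

Emit:
{"fn": "servo_tool", "kwargs": {"plan": [[[1,-0.1,-1,0,0,0,0],[1,-0.1,-1,0,0,0,0],[1,-0.15,-1,0,0,0,0],[1,0,-1,0,0,0,0],[1,0,-1,0,0,0,0]]]}}

```text
t: 40.67
ee_pos: [414.2, -186.2, 350.5]
orientation: [2.165, 2.276, 0.0]
ft_force: [1.5, 0.3, 0.1]
width: 0.6
grasp_force: 0.0
```

Emit:
{"fn": "servo_tool", "kwargs": {"plan": [[[1,0,-0.88,0,0,0,0],[1,0,0,-1,0,0,0],[1,0,0,-1,0,0,0],[1,0,0,-0.5,0,0,0],[1,0,0,0,0,0,0]]]}}

```text
t: 41.08
ee_pos: [412.6, -218.6, 246.3]
orientation: [-2.16, -2.27, 0.003]
ft_force: [-0.7, 0.2, 0.4]
width: 0.4
grasp_force: 0.0
```

Emit:
{"fn": "servo_tool", "kwargs": {"plan": [[[1,0,-0.05,-0.6,0,0,0],[1,0,0,-0.6,0,0,0],[1,0,0,-0.4,0,0,0],[1,0,0,0,0,0,0],[1,0,0,0,0,0,0]]]}}

```text
t: 41.5
ee_pos: [415.4, -221.5, 187.0]
orientation: [-2.164, -2.277, 0.0]
ft_force: [0.5, -0.2, -0.1]
width: 0.3
grasp_force: 0.0
```

Emit:
{"fn": "servo_tool", "kwargs": {"plan": [[[1,0.3,0.015,0,0,0,0],[1,0.3,0.015,0,0,0,0],[1,0.3,0.015,0,0,0,0],[1,0.3,0.015,0,0,0,0],[1,0.3,0.015,0,0,0,0]]]}}

```text
t: 41.92
ee_pos: [476.9, -218.4, 187.0]
orientation: [2.163, 2.276, 0.001]
ft_force: [-1.3, -0.1, -0.7]
width: 0.6
grasp_force: 0.7
```

Emit:
{"fn": "servo_tool", "kwargs": {"plan": [[[1,0.2,0.01,0,0,0,0],[1,0.15,0.01,0,0,0,0],[1,0,0,0,0,0,0]]]}}

```text
t: 42.17
ee_pos: [486.8, -216.8, 185.5]
orientation: [-2.158, -2.273, 0.007]
ft_force: [-11.3, 0.4, 6.3]
width: 0.5
grasp_force: 5.5
```

Force rises at about x = 487, which is the lever's stop. I'll retract, go up and check.

Emit:
{"fn": "servo_tool", "kwargs": {"plan": [[[1,0.05,0,0,0,0,0],[1,0,0,0,0,0,0],[1,-0.5,0,0,0,0,0],[1,-1,0,0,0,0,0],[1,0,0,1,0,0,0]]]}}

```text
t: 42.58
ee_pos: [419.9, -213.0, 218.7]
orientation: [-2.149, -2.26, 0.01]
ft_force: [-2.7, 1.6, -1.1]
width: 0.3
grasp_force: 0.0
```

Emit:
{"fn": "servo_tool", "kwargs": {"plan": [[[1,0,-0.5,0.8,0,0,0],[1,0,-0.8,0.5,0,0,0],[1,0,-1,0.2,0,0,0],[1,0,-1,0,0,0,0],[1,0,0,0,0,0,0]]]}}

```text
t: 43.0
ee_pos: [432.4, -355.8, 288.1]
orientation: [2.163, 2.269, -0.001]
ft_force: [-0.7, 0.1, 0.7]
width: 0.5
grasp_force: 0.0
```

```bash
python3 rack.py
python3 - <<'E'
from h import *
A={}
for n in('top','side'):
  im=img(n)
  if n=='side': save(cv2.resize(np.vstack([cv2.cvtColor(cv2.imread('pics/last_top.png'),cv2.COLOR_BGR2RGB)[160:260,130:330],im[190:290,130:330]]),None,fx=3,fy=3,interpolation=cv2.INTER_CUBIC),'j.png')
  for c,s in blobs(im,(0,160,110),(6,255,255),6):
    if c[1]>150 and c[0]<330:
      print(n,c,s)
      if c[0]>280:A[n]=c
print(tri(A['top'],A['side']))
o=readout.get_obs();print(o['ee_pos'],o['ft_force'])
E
```

```text
(np.float64(0.05779294048313776), np.float64(87.5))
(np.float64(0.12998630417812265), np.float64(86.5))
(np.float64(0.02776613954431754), np.float64(86.5))
43.05 [ 431.69305586 -352.89409854  286.95078765]
top [299.4 213.5] [297, 211, 6, 6, 31]
side [302.2 214.8] [300, 212, 5, 6, 25]
(array([ 507.1, -221.6,  118.7]), np.float64(0.4))
[ 430.94223489 -349.61716244  285.80933674] [-0.23921914  0.0486914   0.02344795]
```

View pics/j.png

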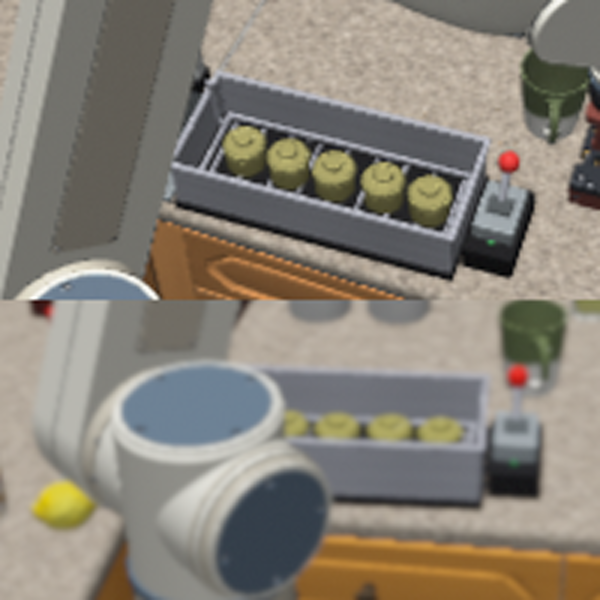

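The lever ball moved about 51 mm and leans away from the robot at its stop, the rack is down, and nothing is being touched. I'm handing in.

```bash
python3 -c "
from h import *
print(close_job())"
```

```text
the job is handed in; nothing more can be done
None
```

The job is handed in, with no verdict returned: all five olive pots stand upright on the rack, which rested at about 37 mm for over 6 s and then went to the bottom; the pawl is seated, and the heater lever is on.

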